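Return the copied tapes to the archive's locked returns box

TASK

Put the copied tapes lying on the green mat away in the returns box: draw its bolt back, push each tape in under the sprung flap in the lane whose coloured tag matches its label, so that it slides down and lies flat and straight against the back stop, and, once all are in and the flap has swung shut behind them, shoot the bolt fully home again. Leave the other things on the table where they are.

Things in the scene. Friction and masses are not known exactly. Their poses are not given: they have to be found in the camera images.
- tray: Sloped tray of the grey returns box. Origin: on its floor at the foot of the back stop (low end), midway across the four lanes. x runs DOWN the slope to the stop (it falls 25 degrees, away from the robot), y to the left along the stop, z square off the floor. Bare slick metal: a case slides down by its own weight. Floor x -262 (high edge) to 0, y -250 to +164 mm. The stop is 60 mm high.
- lanes (a point): On the tray floor at x = -70 mm, y = 0. Four lanes run side by side at tray y = +102, +34, -34, -102 mm, each 65 mm clear, parted by 3 mm wide guide ribs at y = +-136, +-68, 0: 4 mm high from x = -164 to -110 (they begin 20 mm before the flap), then 18 mm high to the stop.
- apron (a point): Middle of the loading apron in front of the flap, on the tray floor at x = -205, y = 0. The tray is open above from x = -262 to -147 mm; 14 mm high cheeks at y = +162 and -248. A case let go here slides down until its nose leans on the flap.
- header (a point): Top of the dark header bar over the flap, tray x = -138, y = 0, z = 52 mm. The bar spans x -147 to -129, z 44 to 52 mm, y -164 to +164. Behind it a fixed clear window (z 45 to 48 mm) roofs the tray up to the stop, between side walls at y = +-162: the only way in is through the flap.
- flap (a joint): Swing of the white sprung flap, 316 mm wide, 36 deep, 2 thick, hinged on its top edge at tray x = -144, z = 42 mm. 0 = shut, square to the floor, lower edge 5 mm above it; grows as it swings inward, to 1.35 rad. A light spring shuts it. With the bolt home it gives only 0.1 rad or so.
- flap_edge (a point): Middle of the flap's lower edge (at tray x = -144, z = 5 mm when shut). The spring takes 0.3 to 0.4 N at the edge, enough to hold a case leaning on it. Pushed some 40 mm in, a case has the edge riding on its top (flap at 0.8 rad) and then mostly slides home by itself; if it hangs, push its tail on.
- bolt (a joint): Slide of the brass barrel bolt that lies on the tray's open right-hand margin just in front of the flap: 0 = drawn fully back, 0.030 m = fully home. It is shot towards tray +y (left); its rod then passes into the brass keeper on the flap's right end, and is clear of it below about 0.013. Resists with about 2 N and stays where it is left.
- bolt_knob (a point): Top of the bolt's knob, an upright round post 10 mm across along tray z. Its top is 52 mm above the tray floor, 30 mm clear above the rod (centre 18 mm up, 8 mm thick). Straps 25 mm high hold the rod at tray y = -174 and -243 mm; the knob moves from y = -228 (drawn) to -198 mm (home), at tray x = -153 mm.
- mat: The dark green sorting mat on the table, 340 x 290 x 2 mm, fixed; origin under its centre. The tapes start on it.
- tape_red: A digital audio tape in its hard plastic case with a red label on both faces, a box 84 (x) x 58 (y) x 16 mm (z), about 80 g; origin at its centre. It may be absent. It fits a lane only lengthwise (its x along the tray's x, either way round and either face up); home against the stop its centre is at tray x = -42, z = 8 mm.
- tape_yellow: A digital audio tape in its hard plastic case with a yellow label on both faces, a box 84 (x) x 58 (y) x 16 mm (z), about 80 g; origin at its centre. It may be absent. It fits a lane only lengthwise (its x along the tray's x, either way round and either face up); home against the stop its centre is at tray x = -42, z = 8 mm.
- tape_green: A digital audio tape in its hard plastic case with a green label on both faces, a box 84 (x) x 58 (y) x 16 mm (z), about 80 g; origin at its centre. It may be absent. It fits a lane only lengthwise (its x along the tray's x, either way round and either face up); home against the stop its centre is at tray x = -42, z = 8 mm.
- tape_blue: A digital audio tape in its hard plastic case with a blue label on both faces, a box 84 (x) x 58 (y) x 16 mm (z), about 80 g; origin at its centre. It may be absent. It fits a lane only lengthwise (its x along the tray's x, either way round and either face up); home against the stop its centre is at tray x = -42, z = 8 mm.
- tag_red: The red lane tag, a coloured plate 54 x 16 mm clipped on the header bar, marking the lane beneath it as the one for the red tape. Tags are in a different order every time. Origin: on the header's top at tray x = -138, z = 52 mm, midway across its lane; level axes, y along the tray's y.
- tag_yellow: The yellow lane tag, a coloured plate 54 x 16 mm clipped on the header bar, marking the lane beneath it as the one for the yellow tape. Tags are in a different order every time. Origin: on the header's top at tray x = -138, z = 52 mm, midway across its lane; level axes, y along the tray's y.
- tag_green: The green lane tag, a coloured plate 54 x 16 mm clipped on the header bar, marking the lane beneath it as the one for the green tape. Tags are in a different order every time. Origin: on the header's top at tray x = -138, z = 52 mm, midway across its lane; level axes, y along the tray's y.
- tag_blue: The blue lane tag, a coloured plate 54 x 16 mm clipped on the header bar, marking the lane beneath it as the one for the blue tape. Tags are in a different order every time. Origin: on the header's top at tray x = -138, z = 52 mm, midway across its lane; level axes, y along the tray's y.
- mug: a blue ceramic mug, 80 mm across, 95 mm tall; origin under its centre. Not part of the job.
- hub: a turned metal reel hub adapter lying between the tapes, 48 mm across, 24 mm high, 0.25 kg; origin under its centre. Not part of the job.
- marker: a black marker pen, 130 x 13 x 13 mm, long axis x; origin under its centre. Not part of the job.
- cassette: a white compact cassette with a yellow label, 100 x 64 x 12 mm; not one of the tapes to return; origin under its centre. Not part of the job.
- cleaner: an amber bottle of head cleaner, 44 mm across, 110 mm tall; origin under its centre. Not part of the job.
- stapler: a red stapler, 140 x 36 x 46 mm, long axis x; origin under its centre. Not part of the job.
- card_box: a small open cardboard box of index cards, 90 x 140 x 85 mm; origin under its centre. Not part of the job.
Not all that is in view belongs to the job. Leave any orange or purple look-alike of the tape_red alone.

How it is judged:
By the outcome, as a careful person would: the job done as asked, in the order asked, and still so for the second after the job is handed in, with the robot touching nothing.
Of tape_red, tape_yellow, tape_green, tape_blue only 3 to 4 are there at a start; the rules pass over those that are not, and their reading is None.
At some moment in a run one of tape_red, tape_yellow, tape_green, tape_blue may be knocked a few centimetres aside while the robot is not near it.
Once in a run the grip may slacken for a moment while it holds something.
It also fails if it takes over 210 s, if anything falls off the work surface, if the arm or the gripper's body presses on something with over 40 N, if the wrist force passes 120 N, or if a joint passes its speed limit or range.

ROBOT

A 7-joint arm with a two-finger parallel gripper is mounted at the origin on the work surface. World frame = base frame: x ahead of the robot, y to its left, z up, the work surface at z = 0. Lengths are in m, angles in rad, forces in N, time in s.
With the tool pointing down it reaches from about 0.35 to 0.9 m from the base axis. Payload 7.2 kg.
Tool frame: the origin (TCP) lies midway between the tips of the shut fingers; the grasp point (between the pads) lies 19 mm behind it; z points along the fingers, y is the line along which they close (so a half turn about z gives the same grasp; the last joint's range is limited). The gripper opens to 85 mm and grips with 20 to 120 N. Pads are 22 mm wide; open, the fingers measure 114 mm over their backs; the gripper's body (76 mm by 85 mm) begins 54 mm behind the grasp point. The pads swing forward as they close: fully open they stand 13 mm farther back than shut.
Start: joints at [1.228, 0.411, -0.013, 1.596, 0.006, 1.134, -0.082], TCP at [0.17, -0.602, 0.231] pointing down, gripper open.
Joint ranges: [-2.95, 2.95], [-0.29, 1.99], [-1.47, 1.44], [0.14, 2.54], [-1.03, 4.17], [0.13, 1.85], [-2.86, 2.86]. Speed limits (rad/s): [2.39, 2.39, 3.01, 3.01, 3.14, 3.14, 3.14].

INTERFACE

Orientations are given as a unit quaternion [w, x, y, z].
In Python, from bench import arm gives the robot as it stands.
- The arm moves only by the tool drive_tool, never from a script. Its argument "deltas" is a list of rows, each a list of 2 entries, a list of its own where there are three numbers: the shift along the tool's x, y, z normalised to -1 to 1, where 1 is 2.5 cm, then the turn about the tool's z normalised to -1 to 1, where 1 is 0.12 rad. A call has 1 to 20 rows; each row shifts and turns the commanded pose from where the row before left it, along the tool's axes as they then stand; what a row does not reach is not made up. A row lasts 1/10 s, in which the tool goes at most 50 mm and 8.59 degrees, less where a joint would pass 70% of its speed; a pose out of reach is approached as far as the arm can. A call with a number of a shift or a turn outside -1 to 1 is refused whole. A call with a gripper value outside its range is refused whole. "claw" is the closure, from -1 (fully open) to 1 (shut), set as the call begins (left out, the last holds). The fingers move at their own pace and stop on an object; "newtons" is the grip in N (left out, the last holds). Time passes only in rows, so rows that do not move let the fingers close. It gives the time, the measured TCP pose, the force, the opening and the grip force at its end, in the units of the state.
- arm.get_state(): the state, without advancing time (a new reading comes with each control period).
- arm.capture(name): name is "side" or "top" or "wrist"; returns a dict with "pixels" (384x512x3 uint8, blue, green, red), "z_map" (384x512 float32, m along the optical axis (not along the pixel's ray), 0 where there is no reading), "fx", "fy", "cx", "cy" (pixels), "position" and "orientation" of the camera in the world; the wrist camera has in their place "hand_eye" (4x4, takes a point from camera to tool coordinates, whose origin is the TCP and whose axes are the flange's). Camera axes: x right, y down, z forward; pixel columns grow to the right and rows downward; lengths in m; the calibration is good to about 2 mm. A picture is of the moment at which its call begins: read the wrist's pose just before it.
- arm.hand_in(): hands the job in; it is judged then, once.
The state is a dict: "time_s": time; "q": joint angles; "joint_velocities": joint speeds; "joint_torque": joint torques, N m; "tcp_pos": TCP position; "ee_rot": TCP orientation; "force": force on the tool from outside, world axes, zero at the start; "moment": the same for the moment, N m; "finger_gap": opening from 0.0 (shut) to 1.0 (fully open); "grip_force": force on a finger pad.
Only numpy, scipy, OpenCV 4.12 (cv2) and the standard library are available. Lean on these libraries where they do the work, as an engineer would, in place of code of your own. Each camera call takes 0.05 s, during which the arm holds its last target. There are 200 camera calls.

## Working session

There is one attempt and no reset: what is moved stays moved. The work goes in short steps, Python scripts to look and compute and a tool call to move; the robot and the scene stay as the last step left them, time stands still between calls to the robot, and variables do not carry over. Pictures are saved under pics/ and viewed, at most 14 in all, crops included, and the job is handed in when it is done.

Besides the shell and the picture viewer there is one more tool, called after ">>>" by a JSON object that holds its "method" and its "body". drive_tool: Moves the arm, as the interface text tells. Scaled input: -1 to 1 covers 2.5 cm each way for a shift and 0.12 rad each way for a turn. Its arguments: {"type":"object","properties":{"deltas":{"type":"array"},"claw":{"type":"number"},"newtons":{"type":"number"}},"required":["deltas"]}

```bash
mkdir -p pics
cat > h.py <<'E'
import numpy as np, cv2
from scipy.spatial.transform import Rotation as R
from bench import arm
def rot(q): return R.from_quat([q[1],q[2],q[3],q[0]]).as_matrix()
def cap(n):
    s=arm.get_state(); c=arm.capture(n)
    if n=="wrist":
        T=np.eye(4);T[:3,:3]=rot(s["ee_rot"]);T[:3,3]=s["tcp_pos"];T=T@np.array(c["hand_eye"])
        c["Rw"],c["pw"]=T[:3,:3],T[:3,3]
    else: c["Rw"],c["pw"]=rot(c["orientation"]),np.array(c["position"])
    return c
def ray(c,u,v): return c["Rw"]@np.array([(u-c["cx"])/c["fx"],(v-c["cy"])/c["fy"],1.])
def onz(c,u,v,z):
    d=ray(c,u,v); return c["pw"]+d*(z-c["pw"][2])/d[2]
def dep(c,u,v):
    return c["pw"]+ray(c,u,v)*c["z_map"][int(v),int(u)]
def proj(c,p):
    q=c["Rw"].T@(np.array(p)-c["pw"]); return q[0]/q[2]*c["fx"]+c["cx"],q[1]/q[2]*c["fy"]+c["cy"]
def cloud(c):
    v,u=np.mgrid[0:384,0:512]; z=c["z_map"]
    P=np.stack([(u-c["cx"])/c["fx"]*z,(v-c["cy"])/c["fy"]*z,z],-1)
    return P@c["Rw"].T+c["pw"]
E
python3 - <<'E'
from h import *
s=arm.get_state();print(s)
for n in("top","side"):
    c=cap(n);print(n,c["pw"],c["Rw"].round(3).tolist(),c["fx"],c["cx"],c["cy"],(c["z_map"]>0).mean())
    cv2.imwrite(f"pics/{n}0.png",cv2.resize(c["pixels"],(800,600),interpolation=cv2.INTER_CUBIC))
    np.savez(f"{n}0.npz",**{k:v for k,v in c.items()})
E
```

```text
{'time_s': 0.0, 'q': array([ 1.22782775,  0.41189481, -0.01271788,  1.59705369,  0.00556673,
        1.13427974, -0.08220169]), 'joint_velocities': array([-0.00092176, -0.00039728, -0.0011114 , -0.00019625, -0.00124963,
       -0.00085918, -0.00053708]), 'joint_torque': array([-9.50748690e-04, -6.00620770e+01,  6.81561884e-01, -2.99410683e+01,
        1.37655891e-02,  1.05952259e-02, -1.81027383e-05]), 'tcp_pos': array([ 0.16941685, -0.60108611,  0.23045225]), 'ee_rot': array([-7.86208955e-04,  9.90576318e-01,  1.36959550e-01, -1.49613853e-04]), 'force': array([-0.13892146,  0.60648756,  0.21684841]), 'moment': array([-0.0375735 , -0.01098935, -0.01278813]), 'grip_force': 0.0, 'finger_gap': 1.0044499933336148}
top [0.29009731 0.0394096  1.21783147] [[0.025, -0.981, 0.194], [-1.0, -0.025, 0.003], [0.002, -0.194, -0.981]] 362.8432551032634 252.76883799951082 190.54081015365142 0.995941162109375
side [-0.05242926  0.73771477  1.25886863] [[-0.768, -0.503, 0.397], [-0.64, 0.607, -0.471], [-0.004, -0.616, -0.788]] 472.0566491176467 263.50332389843373 195.00829141253882 0.9959309895833334
```

View pics/top0.png

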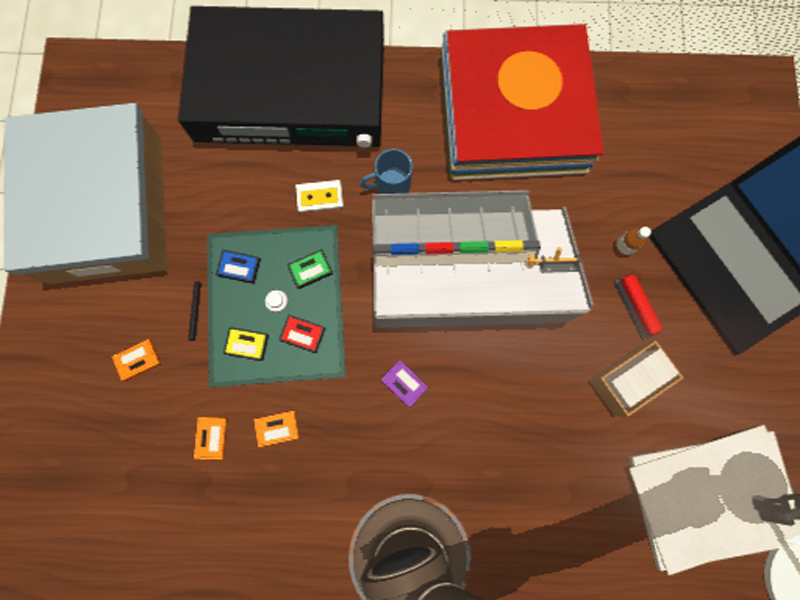

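View pics/side0.png

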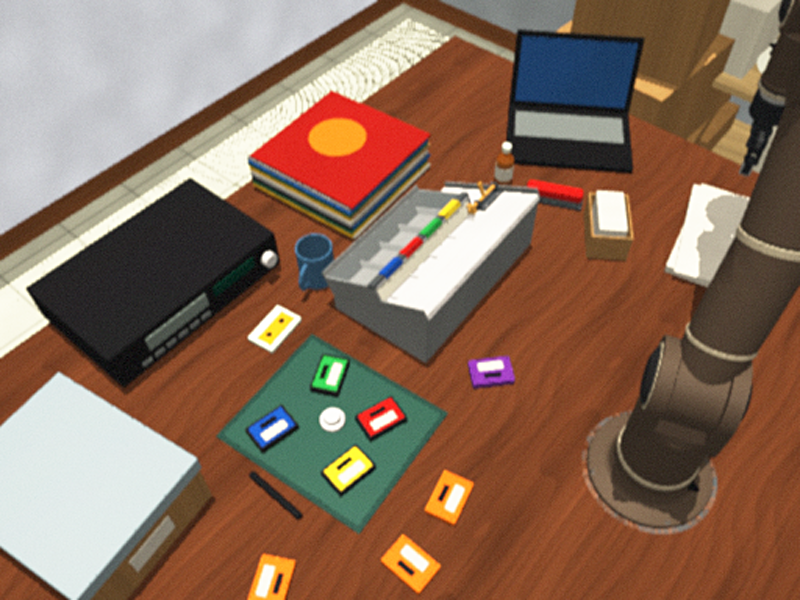

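The top view shows four tapes on the mat: blue (238,266), green (310,268), yellow (246,344) and red (302,333). The orange and purple look-alikes lie off the mat. The tags run from the left (+y): blue, red, green, yellow, at (405,248), (439,247), (474,246) and (508,245). The bolt knob is near (530,262). Next I measure tags, tapes and tray from both views.

```bash
cat >> h.py <<'E'
HUE={"red":[(0,6),(174,180)],"yellow":[(24,34)],"green":[(48,75)],"blue":[(104,124)]}
def blobs(c,col,smin=130,vmin=70,amin=25):
    h=cv2.cvtColor(c["pixels"],cv2.COLOR_BGR2HSV); m=np.zeros(h.shape[:2],np.uint8)
    for a,b in HUE[col]: m|=cv2.inRange(h,(a,smin,vmin),(b,255,255))
    m=cv2.morphologyEx(m,cv2.MORPH_CLOSE,np.ones((3,3),np.uint8))
    out=[]
    for k in cv2.findContours(m,cv2.RETR_EXTERNAL,cv2.CHAIN_APPROX_NONE)[0]:
        if cv2.contourArea(k)>amin:
            hull=cv2.convexHull(k); M=cv2.moments(hull); out.append((M["m10"]/M["m00"],M["m01"]/M["m00"],cv2.contourArea(hull),k[:,0]))
    return out
def rect(c,k,z):
    "contour cast on plane z -> centre, long-axis angle, size (m)"
    P=np.array([onz(c,u,v,z)[:2] for u,v in k]); (x,y),(a,b),_=r=cv2.minAreaRect((P*1000).astype(np.float32))
    B=cv2.boxPoints(r); e=[B[1]-B[0],B[2]-B[1]]; e=max(e,key=np.linalg.norm)
    th=np.degrees(np.arctan2(e[1],e[0])); th=(th+90)%180-90
    return np.array([x,y])/1000,th,(max(a,b),min(a,b))
def tri(c1,p1,c2,p2):
    d1,d2=ray(c1,*p1),ray(c2,*p2); s=np.linalg.lstsq(np.c_[d1,-d2],c2["pw"]-c1["pw"],rcond=None)[0]
    a,b=c1["pw"]+s[0]*d1,c2["pw"]+s[1]*d2; return (a+b)/2,np.linalg.norm(a-b)
E
python3 - <<'E'
from h import *
c={n:dict(np.load(n+"0.npz")) for n in("top","side")}
for col in HUE:
    for n in c:
        for b in blobs(c[n],col):
            u,v=b[0]*800/512,b[1]*600/384
            if b[2]>2500: continue
            try: r=rect(c[n],b[3],.018)
            except Exception as e: r=0
            print(col,n,"px800",round(u),round(v),"A",b[2],"dep",dep(c[n],b[0],b[1]).round(4),"rect18",[np.round(q,3) for q in r])
E
```

```text
red top px800 301 333 A 344.0 dep [0.4459 0.2389 0.023 ] rect18 [array([0.447, 0.24 ]), np.float32(72.963), array([76.812, 51.343])]
red top px800 641 304 A 424.5 dep [ 0.5218 -0.4766  0.0438] rect18 [array([ 0.528, -0.488]), np.float32(23.743), array([137.488,  37.27 ])]
red top px800 438 247 A 114.5 dep [ 0.6044 -0.0398  0.1488] rect18 [array([ 0.642, -0.05 ]), np.float32(-88.55), array([58.662, 24.927])]
red side px800 380 416 A 425.0 dep [0.4458 0.2415 0.0179] rect18 [array([0.446, 0.241]), np.float32(72.024), array([79.8  , 55.931])]
red side px800 411 247 A 85.5 dep [ 0.6033 -0.0397  0.1498] rect18 [array([ 0.682, -0.134]), np.float32(-86.911), array([64.05, 25.62])]
red side px800 556 190 A 341.0 dep [ 0.5171 -0.4742  0.0432] rect18 [array([ 0.532, -0.496]), np.float32(24.256), array([139.489,  58.504])]
yellow top px800 245 343 A 353.0 dep [0.4219 0.3587 0.0165] rect18 [array([0.422, 0.358]), np.float32(81.212), array([77.11 , 52.235])]
yellow top px800 508 246 A 109.0 dep [ 0.6096 -0.1757  0.1547] rect18 [array([ 0.65 , -0.204]), np.float32(-88.549), array([58.844, 24.961])]
[... 1228 characters left out ...]
57, 49.764])]
blue top px800 404 248 A 101.0 dep [0.5992 0.0271 0.1545] rect18 [array([0.639, 0.025]), np.float32(-88.55), array([58.416, 21.352])]
blue top px800 778 198 A 1475.5 dep [ 0.7493 -0.7608  0.0874] rect18 [array([ 0.775, -0.788]), np.float32(-6.483), array([278.82, 132.54])]
blue side px800 271 426 A 423.0 dep [0.5899 0.3903 0.0194] rect18 [array([0.591, 0.389]), np.float32(79.583), array([78.21 , 54.808])]
blue side px800 390 267 A 70.5 dep [0.5986 0.0296 0.1524] rect18 [array([ 0.678, -0.058]), np.float32(-86.525), array([61.278, 19.749])]
blue side px800 304 190 A 127.0 dep [ 0.947  -0.0663  0.0829] rect18 [array([ 1.021, -0.108]), np.float32(5.457), array([319.957,  10.386])]
```

Run:
```python
from h import *
c={n:dict(np.load(n+"0.npz")) for n in("top","side")}
t,s=c["top"],c["side"]
near={"red":(438,247,411,247),"yellow":(508,246,449,208),"green":(473,247,430,227),"blue":(404,248,390,267)}
tape={"red":(301,333,380,416),"yellow":(245,343,347,468),"green":(309,268,329,373),"blue":(236,265,271,426)}
def pick(cc,col,u,v): return min(blobs(cc,col),key=lambda b:np.hypot(b[0]-u*.64,b[1]-v*.64))
tg={}
for col in HUE:
    n=near[col]; p,e=tri(t,pick(t,col,*n[:2])[:2],s,pick(s,col,*n[2:])[:2]); tg[col]=p
    n=tape[col]; p2,e2=tri(t,pick(t,col,*n[:2])[:2],s,pick(s,col,*n[2:])[:2])
    print(col,"tag",p.round(4),round(e,4),"tape",p2.round(4),round(e2,4))
A=np.array([tg[k] for k in("blue","red","green","yellow")]);ty=np.array([.102,.034,-.034,-.102])
mean=A.mean(0); yd=(A*ty[:,None]).sum(0)/(ty**2).sum(); print("scale",np.linalg.norm(yd),"y",yd)
yd[2]=0;y=yd/np.linalg.norm(yd); h=np.array([y[1],-y[0],0]); a=np.radians(25)
x=h*np.cos(a)-np.array([0,0,np.sin(a)]); z=np.cross(x,y); O=mean+.138*x-.052*z
T=np.c_[x,y,z]; print("O",O.round(4),"yaw",np.degrees(np.arctan2(h[1],h[0])))
np.savez("tray.npz",T=T,O=O)
for n in c:
    P=(cloud(c[n])-O)@T
    m=(P[...,0]>-.25)&(P[...,0]<-.17)&(abs(P[...,1]+.03)<.17)&(abs(P[...,2])<.02)
    q=P[m]; f=np.linalg.lstsq(np.c_[q[:,:2],np.ones(len(q))],q[:,2],rcond=None)[0]
    print(n,"apron tilt dx,dy,z0 at x=-.2:",f[0].round(4),f[1].round(4),(f[2]-.2*f[0]).round(4),len(q),q[:,2].std())
    m=(abs(P[...,2])<.012)&(P[...,0]<-.2)&(P[...,0]>-.32)&(abs(P[...,1])<.14); print(" high edge x",np.percentile(P[m][:,0],1))
    m=(P[...,0]>-.19)&(P[...,0]<-.12)&(P[...,1]<-.18)&(P[...,1]>-.26)&(P[...,2]>.033)&(P[...,2]<.08)
    print(" knob pts",m.sum(),P[m].mean(0).round(4) if m.any() else "", P[m].max(0).round(3) if m.any() else "")
    kw=O+T@np.array([-.153,-.198,.052]); print(" knob home px",np.round(proj(c[n],kw),1), "drawn",np.round(proj(c[n],O+T@np.array([-.153,-.228,.052])),1),"home world",kw.round(4))
im=[]
for n in c:
    u,v=map(int,proj(c[n],O+T@np.array([-.153,-.205,.03]))); im.append(cv2.resize(c[n]["pixels"][v-30:v+30,u-40:u+40],(400,300),interpolation=cv2.INTER_CUBIC)); print(n,"crop origin",u-40,v-30)
def tc(n,cols):
    out=[]
    for k in cols:
        b=pick(c[n],k,*(tape[k][:2] if n=="top" else tape[k][2:])); u,v=int(b[0]),int(b[1]); out.append(cv2.resize(c[n]["pixels"][v-22:v+23,u-30:u+30],(200,150),interpolation=cv2.INTER_CUBIC))
    return np.hstack(out)
cv2.imwrite("pics/crops1.png",np.vstack([np.hstack(im),tc("top",HUE),tc("side",HUE)]))
```

```text
red tag [ 0.6039 -0.0399  0.1494] 0.0007 tape [0.447  0.2402 0.0149] 0.0
yellow tag [ 0.6112 -0.1769  0.1491] 0.0002 tape [0.4221 0.3591 0.015 ] 0.0
green tag [ 0.6078 -0.1082  0.1489] 0.0003 tape [0.5905 0.2315 0.0159] 0.0007
blue tag [0.6009 0.027  0.1484] 0.0 tape [0.5918 0.3898 0.017 ] 0.0011
scale 1.0016419766349256 y [-0.05099604  1.00034093 -0.00202146]
O [ 0.7089 -0.0693  0.0435] yaw 2.918335726891311
top apron tilt dx,dy,z0 at x=-.2: 0.0018 -0.0004 0.0027 2326 0.0016856813847180878
 high edge x -0.2602886995911055
 knob pts 23 [-0.1513 -0.1979  0.0462] [-0.144 -0.194  0.056]
 knob home px [357.3 160.3] drawn [367.1 160. ] home world [ 0.6025 -0.2729  0.1553]
side apron tilt dx,dy,z0 at x=-.2: 0.0067 -0.0005 0.0018 1408 0.0020744143811068723
 high edge x -0.2627422138988663
 knob pts 18 [-0.1513 -0.1962  0.045 ] [-0.144 -0.191  0.054]
 knob home px [307.  117.8] drawn [311.9 113. ] home world [ 0.6025 -0.2729  0.1553]
top crop origin 317 134
side crop origin 270 92
```

View pics/crops1.png

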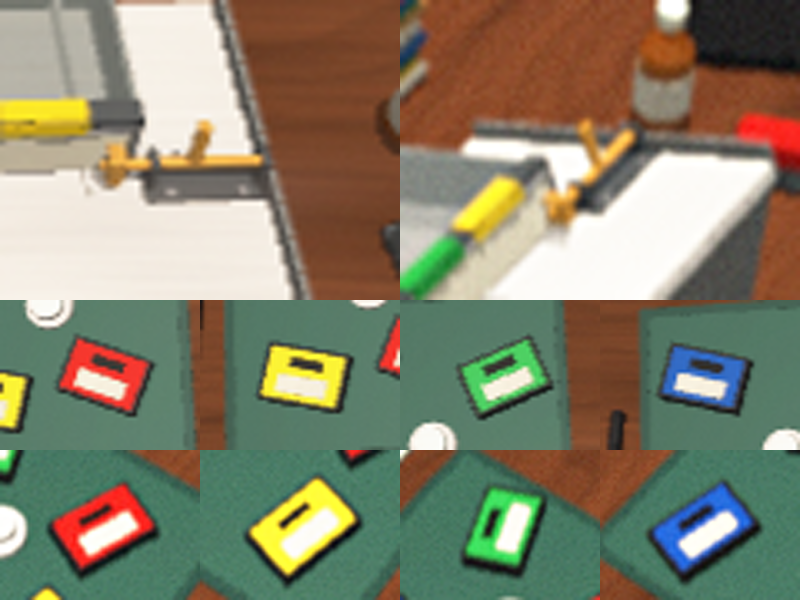

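The crops confirm four tapes with their colours and the knob in the home position; the measured tag pitch of 68 mm and the tray slope match the text. Tape tops come out at 15–17 mm, against 18 mm expected. Now I move over the knob.

>>> {"method": "drive_tool", "body": {"deltas": [[[0,0,0],0.93],[[0,0,0],0.93],[[0.99,-0.68,0],0],[[0.99,-0.68,0],0],[[0.99,-0.68,0],0],[[0.99,-0.68,0],0],[[0.99,-0.68,0],0],[[0.99,-0.68,0],0],[[0.99,-0.68,0],0],[[0.99,-0.68,0],0],[[0.99,-0.68,0],0],[[0.99,-0.68,0],0],[[0.99,-0.68,0],0],[[0.99,-0.68,0],0],[[0.99,-0.68,0],0],[[0.99,-0.68,0],0],[[0.99,-0.68,0],0],[[0.99,-0.68,0],0],[[0.8,-0.6,0],0],[[0,0,0],0]], "claw": 0.3, "newtons": 30}}

```text
time_s: 2.1
tcp_pos: [0.573, -0.2891, 0.2305]
ee_rot: [-0.001, 1.0, 0.029, 0.0]
force: [0.6, 0.5, -0.0]
finger_gap: 0.35
grip_force: 0.0
```

```bash
cat >> h.py <<'E'
D=np.load("tray.npz"); TR,TO=D["T"],D["O"]
def tw(x,y,z): return TO+TR@np.array([x,y,z])/1000 if abs(x)>1 else None
def plan(tgt,yawdeg=None,base=None):
    "remaining turn (units) and shift (mm, units total) along tool axes AFTER the turn"
    s=arm.get_state(); p=np.array(s["tcp_pos"]) if base is None else np.array(base); r=rot(s["ee_rot"]); yaw=np.degrees(np.arctan2(r[1,0],r[0,0]))
    y2=yaw if yawdeg is None else yawdeg; a=np.radians(y2)
    X=np.array([np.cos(a),np.sin(a),0]);Y=np.array([np.sin(a),-np.cos(a),0]); d=np.array(tgt)-p
    print("t",round(s["time_s"],1),"tcp",p.round(4),"yaw",yaw.round(2),"tilt",np.degrees(np.arccos(-r[2,2])).round(2),"q",np.round(s["q"],2),"turn u",round(np.radians(yaw-y2)/.12,2),"shift u",np.round([X@d/.025,Y@d/.025,-d[2]/.025],2),"gap",round(s["finger_gap"],3),"F",np.round(s["force"],1))
E
python3 - <<'E'
from h import *
plan([.598,-.273,.140],2.92)
c=cap("wrist"); print(c["pw"].round(3)); P=(cloud(c)-TO)@TR
m=(P[...,0]>-.18)&(P[...,0]<-.12)&(P[...,1]<-.18)&(P[...,1]>-.24)&(P[...,2]>.03)&(P[...,2]<.06)
v,u=np.where(m);print(m.sum(),P[m].mean(0),np.median(u),np.median(v))
im=c["pixels"].copy()
for y in(-198,-228): cv2.circle(im,tuple(int(q) for q in proj(c,tw(-153,y,52))),3,(0,0,255),1)
for y in(102,34,-34,-102): cv2.circle(im,tuple(int(q) for q in proj(c,tw(-138,y,52))),3,(0,0,0),1)
cv2.imwrite("pics/w1.png",im)
E
```

```text
t 2.1 tcp [ 0.573  -0.2891  0.2305] yaw 3.29 tilt 0.15 q [ 0.49  0.45 -0.14  1.55  0.06  1.15 -1.17] turn u 0.05 shift u [ 1.03 -0.59  3.62] gap 0.35 F [ 0.6  0.5 -0. ]
[ 0.644 -0.285  0.373]
292 [-0.15255515 -0.1996536   0.04954967] 237.0 157.0
```

View pics/w1.png

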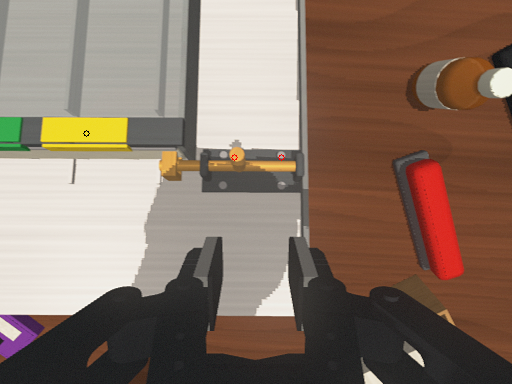

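The wrist view shows the knob at (237,157), where the prediction put it at (235,157), and the yellow tag in place at (86,134). I go down on the knob and grip it.

>>> {"method": "drive_tool", "body": {"deltas": [[[0.5,-0.3,0],0.05],[[0.53,-0.29,0],0],[[0,0,0.9],0],[[0,0,0.9],0],[[0,0,0.9],0],[[0,0,0.5],0],[[0,0,0.4],0],[[0,0,0],0]]}}

```text
time_s: 2.95
tcp_pos: [0.5949, -0.2772, 0.1401]
ee_rot: [-0.0, 1.0, 0.023, -0.001]
force: [0.5, 1.4, 0.5]
finger_gap: 0.352
grip_force: 0.0
```

>>> {"method": "drive_tool", "body": {"deltas": [[[0,0,0],0],[[0,0,0],0],[[0,0,0],0],[[0,0,0],0],[[0,0,0],0],[[0,0,0],0]], "claw": 1, "newtons": 30}}

```text
time_s: 3.55
tcp_pos: [0.5958, -0.2775, 0.1422]
ee_rot: [0.0, 1.0, 0.023, 0.001]
force: [-0.6, 1.0, 4.4]
finger_gap: 0.095
grip_force: 29.7
```

>>> {"method": "drive_tool", "body": {"deltas": [[[0,0.3,0],0],[[0,0.3,0],0],[[0,0.3,0],0],[[0,0.25,0],0],[[0,0.06,0],0],[[0,0,0],0],[[0,0,0],0]]}}

```text
time_s: 4.25
tcp_pos: [0.5973, -0.3043, 0.142]
ee_rot: [-0.002, 1.0, 0.024, 0.0]
force: [-1.6, 8.9, 8.9]
finger_gap: 0.097
grip_force: 30.3
```

>>> {"method": "drive_tool", "body": {"deltas": [[[0,0,0],0],[[0,0,0],0],[[0,0,0],0],[[0,0,-0.4],0],[[0,0,-0.8],0],[[0,0,-0.8],0],[[0,0,-0.8],0],[[-0.6,-0.8,-0.8],0],[[-1,-1,0],0],[[-1,-1,0],0]], "claw": 0.3}}

```text
time_s: 5.25
tcp_pos: [0.5281, -0.2405, 0.2325]
ee_rot: [0.0, 1.0, 0.023, 0.001]
force: [-0.4, 0.7, -0.7]
finger_gap: 0.348
grip_force: 0.0
```

```bash
cat > look.py <<'E'
from h import *
import sys
c=cap("top"); d=cap("side")
for col in HUE:
    A=[b for b in blobs(c,col) if b[2]<900]; B=[b for b in blobs(d,col) if b[2]<900]
    for b in A:
        for e in B:
            p,g=tri(c,b[:2],d,e[:2])
            if g<.003 and p[2]<.03 and p[2]>.005 and p[1]>.15 and p[0]<.72:
                r=rect(c,b[3],.018); r2=rect(d,e[3],.018); print(col,p.round(4),"th",r[1].round(1),r2[1].round(1),"ctr",r[0].round(4),r2[0].round(4),"sz",np.round(r[2]),np.round(r2[2]))
P=(cloud(c)-TO)@TR
m=(P[...,0]>-.18)&(P[...,0]<-.12)&(P[...,1]<-.18)&(P[...,1]>-.26)&(P[...,2]>.033)&(P[...,2]<.07)
print("knob",m.sum(),P[m].mean(0).round(4) if m.any() else "")
E
python3 look.py; python3 -c "
from h import *; plan([.446,.240,.1],72.6)"
```

```text
red [0.4469 0.2402 0.0147] th 73.0 72.1 ctr [0.4465 0.2399] [0.4457 0.2407] sz [77. 51.] [79. 56.]
yellow [0.4221 0.359  0.0155] th 81.2 80.5 ctr [0.4221 0.3584] [0.4212 0.359 ] sz [77. 52.] [77. 56.]
green [0.5904 0.2314 0.0162] th -63.7 -63.5 ctr [0.59   0.2314] [0.5896 0.2314] sz [74. 49.] [79. 54.]
blue [0.5921 0.3896 0.0163] th 79.9 79.6 ctr [0.5922 0.3895] [0.5907 0.3893] sz [75. 50.] [78. 55.]
knob 0 
t 5.3 tcp [ 0.526  -0.238   0.2324] yaw 2.73 tilt 0.06 q [ 0.47  0.34 -0.16  1.7   0.06  1.11 -1.24] turn u -10.16 shift u [17.29 -8.77  5.3 ] gap 0.351 F [-0.5  0.1 -0. ]
```

>>> {"method": "drive_tool", "body": {"deltas": [[[0,0,0],-1],[[0,0,0],-1],[[0,0,0],-1],[[0,0,0],-1],[[0,0,0],-1],[[0,0,0],-1],[[0,0,0],-1],[[0,0,0],-1],[[0,0,0],-1],[[0,0,0],-1],[[0,0,0],-0.16]], "claw": -1}}

```text
time_s: 6.45
tcp_pos: [0.5288, -0.2416, 0.2317]
ee_rot: [0.0, 0.806, 0.592, 0.0]
force: [-0.8, -0.0, 0.5]
finger_gap: 0.998
grip_force: 0.0
```

>>> {"method": "drive_tool", "body": {"deltas": [[[0.96,-0.49,0],0],[[0.96,-0.49,0],0],[[0.96,-0.49,0],0],[[0.96,-0.49,0],0],[[0.96,-0.49,0],0],[[0.96,-0.49,0],0],[[0.96,-0.49,0],0],[[0.96,-0.49,0],0],[[0.96,-0.49,0],0],[[0.96,-0.49,0],0],[[0.96,-0.49,0],0],[[0.96,-0.49,0],0],[[0.96,-0.49,0],0],[[0.96,-0.49,0],0],[[0.96,-0.49,0],0],[[0.96,-0.49,0],0],[[0.96,-0.49,0],0],[[0.96,-0.49,0],0],[[0,0,0],0],[[0,0,0],0]]}}

```text
time_s: 8.45
tcp_pos: [0.4486, 0.2378, 0.2315]
ee_rot: [0.0, 0.807, 0.591, 0.0]
force: [0.8, -0.8, -0.3]
finger_gap: 0.998
grip_force: 0.0
```

```bash
python3 - <<'E'
from h import *
plan([.446,.240,.002],72.6)
c=cap("wrist"); 
for b in blobs(c,"red",amin=300):
    r=rect(c,b[3],.018); print("red wrist",b[0],b[1],r)
E
python3 look.py | tail -1
```

```text
t 8.4 tcp [0.4486 0.2378 0.2315] yaw 72.42 tilt 0.01 q [-0.04  0.28 -0.66  1.84  0.19  1.08 -1.07] turn u -0.03 shift u [ 0.05 -0.13  9.18] gap 0.998 F [ 0.8 -0.8 -0.3]
red wrist 251.76243537619834 159.193344375847 (array([0.44517126, 0.24079193]), np.float32(72.39523), (73.55638122558594, 51.019126892089844))
knob 24 [-0.1516 -0.2265  0.0464]
```

>>> {"method": "drive_tool", "body": {"deltas": [[[0.05,-0.13,0.9],0],[[0,0,0.9],0],[[0,0,0.9],0],[[0,0,0.9],0],[[0,0,0.9],0],[[0,0,0.9],0],[[0,0,0.9],0],[[0,0,0.9],0],[[0,0,0.9],0],[[0,0,0.6],0],[[0,0,0.4],0],[[0,0,0.15],0],[[0,0,0],0]]}}

```text
time_s: 9.9
tcp_pos: [0.4458, 0.2397, 0.0]
ee_rot: [0.0, 0.807, 0.591, -0.0]
force: [-0.1, -0.4, -0.1]
finger_gap: 0.998
grip_force: 0.0
```

>>> {"method": "drive_tool", "body": {"deltas": [[[0,0,0],0],[[0,0,0],0],[[0,0,0],0],[[0,0,0],0],[[0,0,0],0],[[0,0,0],0],[[0,0,0],0]], "claw": 1, "newtons": 35}}

```text
time_s: 10.6
tcp_pos: [0.4462, 0.2401, 0.0008]
ee_rot: [0.0, 0.807, 0.591, 0.001]
force: [-0.4, -0.1, 5.5]
finger_gap: 0.669
grip_force: 38.1
```

Run:
```python
from h import *
t=tw(-212,34,0); print("apron floor at red lane",t)
plan([t[0],t[1],t[2]+.09],2.92)
```

```text
apron floor at red lane [ 0.51529726 -0.04507979  0.13309467]
t 10.6 tcp [0.4462 0.2401 0.0008] yaw 72.47 tilt 0.09 q [-0.2   0.59 -0.49  2.04  0.48  0.61 -1.33] turn u 10.12 shift u [ 2.18 11.53 -8.89] gap 0.669 F [-0.4 -0.1  5.5]
```

>>> {"method": "drive_tool", "body": {"deltas": [[[0,0,-0.5],0],[[0,0,-0.9],0],[[0,0,-1],0],[[0,0,-1],0],[[0,0,-1],0],[[0,0,-1],0],[[0,0,-1],0],[[0,0,-1],0],[[0,0,-1],0.5],[[0,0,-0.9],1],[[0,0,0],1],[[0,0,0],1],[[0,0,0],1],[[0,0,0],1],[[0,0,0],1],[[0,0,0],1],[[0,0,0],1],[[0,0,0],1],[[0,0,0],0.6],[[0,0,0],0]]}}

```text
time_s: 12.6
tcp_pos: [0.4451, 0.2398, 0.2331]
ee_rot: [-0.0, 1.0, 0.026, 0.0]
force: [0.0, 0.2, -1.7]
finger_gap: 0.666
grip_force: 37.8
```

>>> {"method": "drive_tool", "body": {"deltas": [[[0.18,0.96,0],0],[[0.18,0.96,0],0],[[0.18,0.96,0],0],[[0.18,0.96,0],0],[[0.18,0.96,0],0],[[0.18,0.96,0],0],[[0.18,0.96,0],0],[[0.18,0.96,0],0],[[0.18,0.96,0],0],[[0.18,0.96,0],0],[[0.18,0.96,0],0],[[0.2,0.97,0],0],[[0,0,0],0],[[0,0,0],0]]}}

```text
time_s: 14.0
tcp_pos: [0.515, -0.0452, 0.2327]
ee_rot: [-0.0, 1.0, 0.027, -0.0]
force: [-0.1, 1.0, -0.4]
finger_gap: 0.667
grip_force: 37.8
```

```bash
cat > hover.py <<'E'
from h import *
import sys
y=float(sys.argv[1]); x=float(sys.argv[2]) if len(sys.argv)>2 else -212
t=tw(x,y,0); plan([t[0],t[1],t[2]],float(sys.argv[3]) if len(sys.argv)>3 else 2.92)
E
python3 hover.py 34
python3 - <<'E'
from h import *
c=cap("wrist"); cv2.imwrite("pics/w2.png",c["pixels"])
E
```

```text
t 14.0 tcp [ 0.515  -0.0452  0.2327] yaw 3.07 tilt 0.03 q [ 0.23  0.24 -0.28  1.84  0.08  1.07 -1.6 ] turn u 0.02 shift u [ 0.01 -0.01  3.98] gap 0.667 F [-0.1  1.  -0.4]
```

View pics/w2.png

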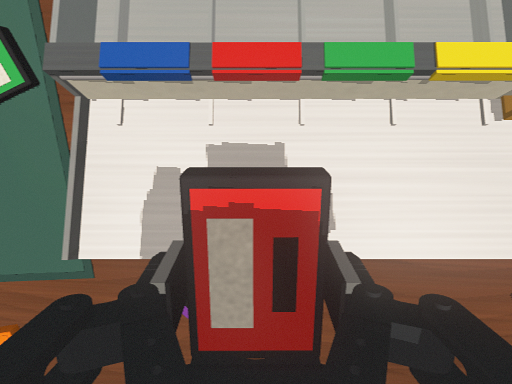

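The wrist view shows the red tape held straight, centred at column 256. The red tag is at column 257 and the lane ribs at columns 213 and 300. I lower it and let its tail tip it onto the slope.

>>> {"method": "drive_tool", "body": {"deltas": [[[0,0,0.8],0],[[0,0,0.9],0],[[0,0,0.8],0],[[0,0,0.5],0],[[0,0,0.2],0],[[0,0,0],0]], "newtons": 20}}

```text
time_s: 14.65
tcp_pos: [0.5153, -0.0445, 0.1526]
ee_rot: [-0.0, 1.0, 0.027, -0.0]
force: [-0.6, 0.2, -0.3]
finger_gap: 0.669
grip_force: 38.1
```

>>> {"method": "drive_tool", "body": {"deltas": [[[0,0,0.08],0],[[0,0,0.08],0],[[0,0,0.08],0],[[0,0,0],0]]}}

```text
time_s: 15.05
tcp_pos: [0.516, -0.0453, 0.147]
ee_rot: [0.0, 1.0, 0.026, 0.001]
force: [1.1, -0.3, 3.5]
finger_gap: 0.672
grip_force: 39.2
```

>>> {"method": "drive_tool", "body": {"deltas": [[[0,0,0.08],0],[[0,0,0.08],0],[[0,0,0.08],0],[[0,0,0],0],[[0,0,0],0]], "claw": 1, "newtons": 20}}

```text
time_s: 15.55
tcp_pos: [0.5152, -0.0452, 0.1404]
ee_rot: [-0.0, 1.0, 0.026, -0.0]
force: [2.7, 0.2, 2.8]
finger_gap: 0.669
grip_force: 40.2
```

Run:
```python
from h import *
plan(tw(-212,34,0),2.92)
c=cap("side"); P=(cloud(c)-TO)@TR
u,v=map(int,proj(c,tw(-205,34,8))); print(c["pixels"][v-60:v+60,u-80:u+80].shape)
cv2.imwrite("pics/s1.png",cv2.resize(c["pixels"][v-60:v+60,u-80:u+80],(640,480),interpolation=cv2.INTER_CUBIC))
```

```text
t 15.6 tcp [ 0.5152 -0.0452  0.1404] yaw 3.03 tilt 0.02 q [ 0.21  0.35 -0.27  1.94  0.12  0.87 -1.64] turn u 0.02 shift u [ 0.   -0.    0.29] gap 0.669 F [2.7 0.2 2.8]
(120, 160, 3)
```

View pics/s1.png

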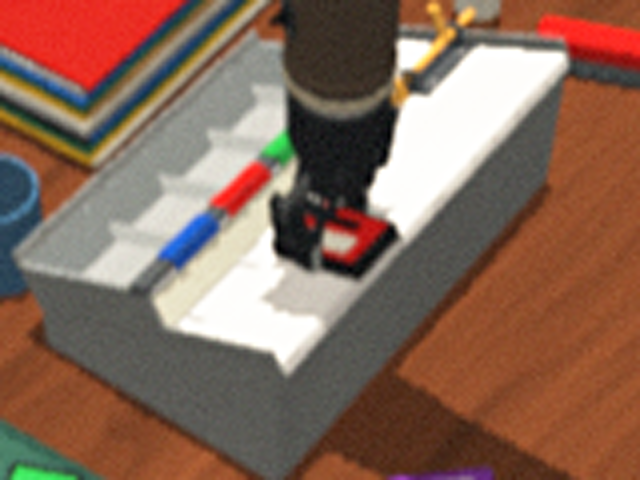

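The side view shows the tape on the apron, tilted with the slope between the fingers. I release it.

>>> {"method": "drive_tool", "body": {"deltas": [[[0,0,0],0],[[0,0,0],0],[[0,0,0],0],[[0,0,0],0],[[0,0,-0.3],0],[[0,0,-0.6],0],[[0,0,-0.8],0],[[-0.5,0,-0.8],0],[[-0.8,0,-0.5],0],[[-0.8,0,0],0],[[-0.5,0,0],0],[[0,0,0],0]], "claw": -0.65}}

```text
time_s: 16.8
tcp_pos: [0.4491, -0.0489, 0.2159]
ee_rot: [0.0, 1.0, 0.026, -0.0]
force: [0.4, -0.5, 0.3]
finger_gap: 0.826
grip_force: 0.0
```

```bash
cat > lane.py <<'E'
from h import *
import sys
col,name=sys.argv[1:3]
c=cap("wrist")
for b in blobs(c,col,amin=150):
    # cast contour on tray plane z=16mm
    P=[]
    for u,v in b[3]:
        d=ray(c,u,v); o=TR.T@(c["pw"]-TO); e=TR.T@d; P.append((o+e*(.016-o[2])/e[2])[:2]*1000)
    P=np.array(P,np.float32); r=cv2.minAreaRect(P); B=cv2.boxPoints(r); e=max([B[1]-B[0],B[2]-B[1]],key=np.linalg.norm)
    th=(np.degrees(np.arctan2(e[1],e[0]))+90)%180-90
    if abs(r[0][0]+200)<80 and r[1][0]*r[1][1]>1200: print("tape tray xy",np.round(r[0],1),"size",np.round(r[1],1),"yaw",th.round(1),"px",round(b[0]),round(b[1]))
plan([0,0,0])
if name!="-": cv2.imwrite(f"pics/{name}.png",c["pixels"])
E
python3 lane.py red w3
```

```text
tape tray xy [-185.9   35.8] size [60.6 51.4] yaw 0.1 px 253 47
t 16.9 tcp [ 0.4503 -0.0488  0.2159] yaw 3.01 tilt 0.04 q [ 0.26  0.15 -0.29  2.    0.05  1.   -1.57] turn u 0.0 shift u [-17.88  -2.89   8.64] gap 0.822 F [ 0.2 -0.5 -0.1]
```

View pics/w3.png

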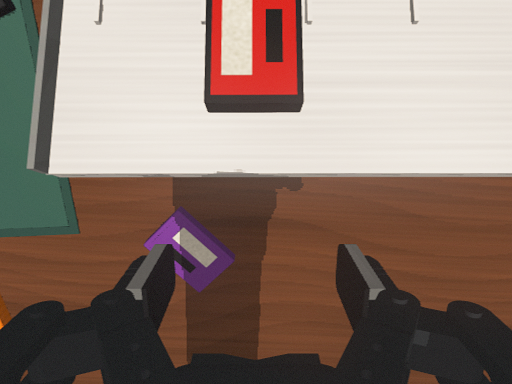

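The tape lies straight (yaw 0.1°) between the ribs at columns 205 and 307, with its tail at row 110. Now I push it in.

```bash
python3 -c "
from h import *
p=tw(-246,35,9); plan([p[0],p[1],p[2]],2.92)"
```

```text
t 16.9 tcp [ 0.4503 -0.0488  0.2159] yaw 3.01 tilt 0.04 q [ 0.26  0.15 -0.29  2.    0.05  1.   -1.57] turn u 0.01 shift u [ 1.52 -0.06  2.41] gap 0.822 F [ 0.2 -0.5 -0.1]
```

>>> {"method": "drive_tool", "body": {"deltas": [[[0.5,0,0],0],[[0.5,-0.06,0],0],[[0.52,0,0],0],[[0,0,0],0],[[0,0,0],0],[[0,0,0.8],0],[[0,0,0.8],0],[[0,0,0.5],0],[[0,0,0.3],0],[[0,0,0],0]], "claw": 1, "newtons": 20}}

```text
time_s: 17.85
tcp_pos: [0.4877, -0.0452, 0.1548]
ee_rot: [-0.0, 1.0, 0.026, -0.001]
force: [-0.6, 0.8, -0.2]
finger_gap: -0.004
grip_force: 0.0
```

>>> {"method": "drive_tool", "body": {"deltas": [[[0.18,0,0.085],0],[[0.18,0,0.085],0],[[0.18,0,0.085],0],[[0.18,0,0.085],0],[[0.18,0,0.085],0],[[0.18,0,0.085],0],[[0.18,0,0.085],0],[[0.18,0,0.085],0],[[0.18,0,0.085],0],[[0,0,0],0],[[0,0,0],0]]}}

```text
time_s: 18.95
tcp_pos: [0.5286, -0.043, 0.1363]
ee_rot: [-0.0, 1.0, 0.026, -0.0]
force: [-0.3, -1.2, 0.3]
finger_gap: 0.001
grip_force: 0.0
```

```bash
cat > flat.py <<'E'
from h import *
import sys
col=sys.argv[1]; s=arm.get_state(); print("tcp tray",(TR.T@(np.array(s["tcp_pos"])-TO)*1000).round(1),"F",np.round(s["force"],1))
for n in("top","side"):
    c=cap(n)
    for b in blobs(c,col,amin=10,smin=60,vmin=50):
        o=TR.T@(c["pw"]-TO); P=[]
        for u,v in b[3]:
            e=TR.T@ray(c,u,v); P.append((o+e*(.016-o[2])/e[2])[:2]*1000)
        P=np.array(P,np.float32); r=cv2.minAreaRect(P)
        if abs(r[0][1])<140 and -270<r[0][0]<10 and r[1][0]*r[1][1]>150:
            print(n,"on z16: xy",np.round(r[0]),"x",P[:,0].min().round(),P[:,0].max().round(),"y",P[:,1].min().round(),P[:,1].max().round())
E
python3 flat.py red
```

```text
tcp tray [-201.2   35.4    8.6] F [-0.3 -1.2  0.3]
side on z16: xy [-65.   9.] x -114.0 -29.0 y -42.0 59.0
```

>>> {"method": "drive_tool", "body": {"deltas": [[[-0.3,0,-0.6],0],[[-0.6,0,-0.9],0],[[-0.8,0,-0.9],0],[[-0.8,0,-0.8],0],[[0,0,0],0]]}}

```text
time_s: 19.55
tcp_pos: [0.4656, -0.0466, 0.219]
ee_rot: [0.001, 1.0, 0.026, 0.002]
force: [1.1, 0.0, 0.3]
finger_gap: 0.001
grip_force: 0.0
```

```bash
python3 lane.py red - ; python3 flat.py red
python3 - <<'E'
from h import *
c=cap("top"); d=cap("side"); w=cap("wrist"); im=[]
for cc in(c,d):
    u,v=map(int,proj(cc,tw(-90,0,16))); im.append(cv2.resize(cc["pixels"][v-45:v+45,u-60:u+60],(400,300),interpolation=cv2.INTER_CUBIC))
cv2.imwrite("pics/c2.png",np.vstack([np.hstack(im),np.hstack([cv2.resize(w["pixels"],(400,300)),im[0]*0])]))
E
```

```text
t 19.6 tcp [ 0.4663 -0.0466  0.2179] yaw 2.99 tilt 0.19 q [ 0.26  0.17 -0.29  1.96  0.06  1.01 -1.58] turn u 0.0 shift u [-18.53  -2.83   8.71] gap -0.004 F [-0.   0.2  0.2]
tcp tray [-292.2   35.    56.1] F [-0.   0.2  0.2]
top on z16: xy [-36.  35.] x -74.0 3.0 y 8.0 61.0
side on z16: xy [-53.  18.] x -106.0 5.0 y -42.0 59.0
```

View pics/c2.png

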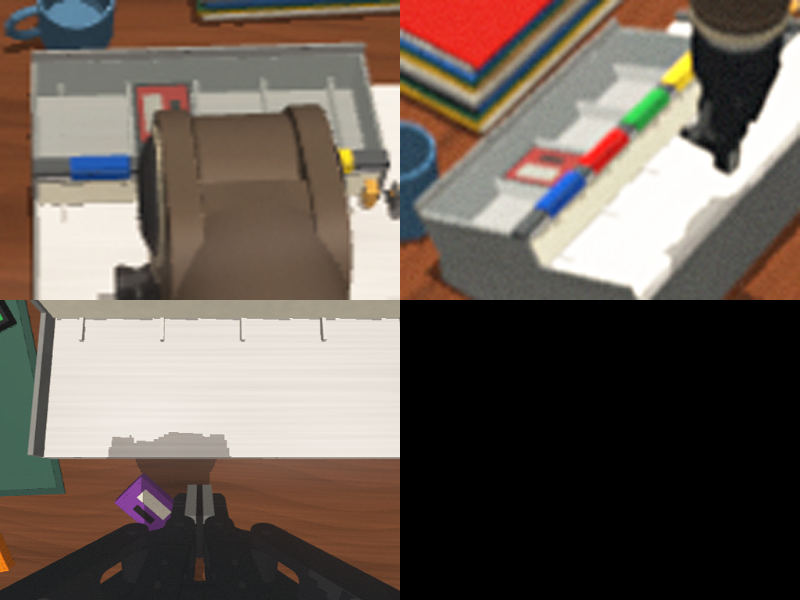

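The red tape lies in the red lane against the stop (top crop 162,110; side crop 545,165), the apron is empty and the flap is shut. Next is yellow.

```bash
python3 look.py; python3 -c "
from h import *
plan([.4216,.3588,.233],80.9)"
```

```text
yellow [0.4223 0.3591 0.0157] th 81.2 81.6 ctr [0.4221 0.3584] [0.4212 0.3591] sz [77. 52.] [77. 56.]
green [0.5905 0.2315 0.016 ] th -63.7 -64.6 ctr [0.59   0.2314] [0.5896 0.2316] sz [74. 49.] [80. 54.]
blue [0.592  0.3898 0.0166] th 79.9 79.6 ctr [0.5925 0.389 ] [0.5908 0.3895] sz [76. 50.] [78. 55.]
knob 24 [-0.1522 -0.2262  0.0471]
t 19.9 tcp [ 0.4663 -0.0461  0.2156] yaw 3.04 tilt 0.09 q [ 0.26  0.18 -0.29  1.96  0.06  1.01 -1.58] turn u -11.32 shift u [15.71 -4.33 -0.7 ] gap -0.001 F [ 1.1 -0.7 -0.2]
```

>>> {"method": "drive_tool", "body": {"deltas": [[[0,0,-0.5],-1],[[0,0,-0.2],-1],[[0,0,0],-1],[[0,0,0],-1],[[0,0,0],-1],[[0,0,0],-1],[[0,0,0],-1],[[0,0,0],-1],[[0,0,0],-1],[[0,0,0],-1],[[0,0,0],-1],[[0,0,0],-0.35]], "claw": -1}}

```text
time_s: 21.15
tcp_pos: [0.4663, -0.0462, 0.2334]
ee_rot: [-0.0, 0.759, 0.652, -0.0]
force: [-0.2, -0.5, -0.4]
finger_gap: 1.001
grip_force: 0.0
```

>>> {"method": "drive_tool", "body": {"deltas": [[[0.98,-0.27,0],0],[[0.98,-0.27,0],0],[[0.98,-0.27,0],0],[[0.98,-0.27,0],0],[[0.98,-0.27,0],0],[[0.98,-0.27,0],0],[[0.98,-0.27,0],0],[[0.98,-0.27,0],0],[[0.98,-0.27,0],0],[[0.98,-0.27,0],0],[[0.98,-0.27,0],0],[[0.98,-0.27,0],0],[[0.98,-0.27,0],0],[[0.98,-0.27,0],0],[[0.98,-0.27,0],0],[[0.98,-0.27,0],0],[[0,0,0],0],[[0,0,0],0]]}}

```text
time_s: 22.95
tcp_pos: [0.4201, 0.3579, 0.2331]
ee_rot: [-0.0, 0.76, 0.65, -0.001]
force: [-0.3, -0.9, 0.4]
finger_gap: 0.999
grip_force: 0.0
```

```bash
cat > pre.py <<'E'
from h import *
import sys
col=sys.argv[1]; t=np.array([float(a) for a in sys.argv[2:4]]); yaw=float(sys.argv[4])
plan([*t,0],yaw); c=cap("wrist")
for b in blobs(c,col,amin=300):
    r=rect(c,b[3],.018)
    if np.hypot(*(r[0]-t))<.06: print(col,"wrist ctr",r[0].round(4),r[1].round(1),np.round(r[2]))
E
python3 pre.py yellow .4216 .3588 81.2
```

```text
t 22.9 tcp [0.4201 0.3579 0.2331] yaw 81.14 tilt 0.09 q [-0.28  0.36 -0.66  1.74  0.24  1.13 -1.17] turn u -0.01 shift u [0.04 0.05 9.32] gap 0.999 F [-0.3 -0.9  0.4]
yellow wrist ctr [0.4204 0.3593] 81.3 [74. 51.]
```

>>> {"method": "drive_tool", "body": {"deltas": [[[0.04,0.03,0.9],0],[[0,0,0.9],0],[[0,0,0.9],0],[[0,0,0.9],0],[[0,0,0.9],0],[[0,0,0.9],0],[[0,0,0.9],0],[[0,0,0.9],0],[[0,0,0.9],0],[[0,0,0.6],0],[[0,0,0.4],0],[[0,0,0.2],0],[[0,0,0],0]]}}

```text
time_s: 24.3
tcp_pos: [0.4215, 0.3584, 0.0013]
ee_rot: [0.0, 0.76, 0.65, -0.0]
force: [-0.2, 0.4, 0.7]
finger_gap: 0.999
grip_force: 0.0
```

>>> {"method": "drive_tool", "body": {"deltas": [[[0,0,0],0],[[0,0,0],0],[[0,0,0],0],[[0,0,0],0],[[0,0,0],0],[[0,0,0],0],[[0,0,0],0]], "claw": 1, "newtons": 35}}

```text
time_s: 25.0
tcp_pos: [0.4218, 0.3591, 0.0023]
ee_rot: [0.0, 0.76, 0.65, 0.001]
force: [0.2, -1.0, 6.3]
finger_gap: 0.669
grip_force: 38.2
```

```bash
python3 hover.py -102
```

```text
t 25.0 tcp [0.4218 0.3591 0.0023] yaw 81.07 tilt 0.08 q [-0.41  0.65 -0.51  1.93  0.49  0.69 -1.37] turn u 11.37 shift u [ 2.91 21.78 -5.23] gap 0.669 F [ 0.2 -1.   6.3]
```

>>> {"method": "drive_tool", "body": {"deltas": [[[0,0,-0.5],0],[[0,0,-0.9],0],[[0,0,-1],0],[[0,0,-1],0],[[0,0,-1],0],[[0,0,-1],0],[[0,0,-1],0.4],[[0,0,-1],1],[[0,0,-1],1],[[0,0,-0.8],1],[[0,0,0],1],[[0,0,0],1],[[0,0,0],1],[[0,0,0],1],[[0,0,0],1],[[0,0,0],1],[[0,0,0],1],[[0,0,0],1],[[0,0,0],0.95],[[0,0,0],0]]}}

```text
time_s: 27.0
tcp_pos: [0.4209, 0.3586, 0.232]
ee_rot: [-0.0, 0.999, -0.034, -0.0]
force: [-0.2, -0.4, -0.7]
finger_gap: 0.666
grip_force: 37.6
```

>>> {"method": "drive_tool", "body": {"deltas": [[[0.13,0.97,0],0],[[0.13,0.97,0],0],[[0.13,0.97,0],0],[[0.13,0.97,0],0],[[0.13,0.97,0],0],[[0.13,0.97,0],0],[[0.13,0.97,0],0],[[0.13,0.97,0],0],[[0.13,0.97,0],0],[[0.13,0.97,0],0],[[0.13,0.97,0],0],[[0.13,0.97,0],0],[[0.13,0.97,0],0],[[0.13,0.97,0],0],[[0.13,0.97,0],0],[[0.13,0.97,0],0],[[0.13,0.97,0],0],[[0.13,0.97,0],0],[[0.13,0.97,0],0],[[0.13,0.97,0],0]]}}

```text
time_s: 29.0
tcp_pos: [0.4535, -0.1304, 0.2319]
ee_rot: [-0.0, 1.0, -0.031, 0.0]
force: [0.2, 0.5, -1.2]
finger_gap: 0.666
grip_force: 37.6
```

>>> {"method": "drive_tool", "body": {"deltas": [[[0.15,0.97,0],0],[[0.15,0.97,0],0],[[0,0.4,0],0],[[0,0,0],0],[[0,0,0],0]]}}

```text
time_s: 29.5
tcp_pos: [0.4571, -0.1874, 0.2314]
ee_rot: [-0.0, 0.999, -0.033, -0.0]
force: [0.3, 0.4, -0.8]
finger_gap: 0.667
grip_force: 37.6
```

```bash
python3 hover.py -102
python3 - <<'E'
from h import *
c=cap("wrist"); cv2.imwrite("pics/w4.png",c["pixels"])
E
```

```text
t 29.5 tcp [ 0.4571 -0.1874  0.2314] yaw -3.75 tilt 0.05 q [ 0.28  0.19  0.01  1.91 -0.    1.05 -1.34] turn u -0.97 shift u [ 2.61 -0.13  3.93] gap 0.667 F [ 0.3  0.4 -0.8]
```

>>> {"method": "drive_tool", "body": {"deltas": [[[0,0,0],-0.97],[[0.9,-0.05,0],0],[[0.9,-0.05,0],0],[[0.8,-0.03,0],0],[[0,0,0],0],[[0,0,0],0]]}}

```text
time_s: 30.15
tcp_pos: [0.5219, -0.1807, 0.2311]
ee_rot: [-0.0, 1.0, 0.026, -0.0]
force: [-0.1, -1.1, -1.6]
finger_gap: 0.667
grip_force: 37.6
```

```bash
cat > held.py <<'E'
from h import *
import sys
y=float(sys.argv[1]); s=arm.get_state(); print("tcp tray",(TR.T@(np.array(s["tcp_pos"])-TO)*1000).round(1))
plan(tw(-212,y,0),2.92)
c=cap("wrist")
for b in blobs(c,sys.argv[2],amin=150):
    P=b[3].astype(np.float32); r=cv2.minAreaRect(P); print("blob px",round(r[0][0]),round(r[0][1]),np.round(r[1]),round(r[2],1),b[3].min(0),b[3].max(0))
E
python3 held.py -102 yellow
```

```text
tcp tray [-253.7 -101.8   88.7]
t 30.1 tcp [ 0.5219 -0.1807  0.2311] yaw 2.96 tilt 0.06 q [ 0.25  0.29 -0.01  1.77  0.    1.08 -1.28] turn u 0.01 shift u [0.01 0.01 3.92] gap 0.667 F [-0.1 -1.1 -1.6]
blob px 255 268 [161. 130.] 90.0 [190 188] [320 349]
blob px 257 60 [38. 90.] 90.0 [212  41] [302  79]
```

>>> {"method": "drive_tool", "body": {"deltas": [[[0,0,0.8],0],[[0,0,0.9],0],[[0,0,0.8],0],[[0,0,0.4],0],[[0,0,0.2],0],[[0,0,0.1],0],[[0,0,0.08],0],[[0,0,0.08],0],[[0,0,0.08],0],[[0,0,0.08],0],[[0,0,0.08],0],[[0,0,0],0],[[0,0,0],0]], "claw": 1, "newtons": 25}}

```text
time_s: 31.5
tcp_pos: [0.5221, -0.1821, 0.1414]
ee_rot: [0.0, 1.0, 0.025, 0.0]
force: [2.8, 0.3, 3.4]
finger_gap: 0.668
grip_force: 40.3
```

>>> {"method": "drive_tool", "body": {"deltas": [[[0,0,0],0],[[0,0,0],0],[[0,0,0],0],[[0,0,0],0],[[0,0,-0.3],0],[[0,0,-0.6],0],[[0,0,-0.8],0],[[-0.5,0,-0.8],0],[[-0.8,0,-0.5],0],[[-0.8,0,0],0],[[-0.5,0,0],0],[[0,0,0],0]], "claw": -0.65}}

```text
time_s: 32.7
tcp_pos: [0.4557, -0.1856, 0.2168]
ee_rot: [0.0, 1.0, 0.024, -0.0]
force: [0.2, -0.3, -0.4]
finger_gap: 0.824
grip_force: 0.0
```

```bash
python3 lane.py yellow w5; python3 -c "
from h import *
p=tw(-246,-101.5,9); plan([p[0],p[1],p[2]],2.92)"
```

```text
tape tray xy [-188.3 -102.7] size [65.2 51.3] yaw 0.1 px 255 50
t 32.8 tcp [ 0.4569 -0.1854  0.2167] yaw 2.79 tilt 0.03 q [ 0.29  0.2  -0.    1.93  0.    1.01 -1.24] turn u 0.0 shift u [-17.89  -8.3    8.67] gap 0.827 F [ 0.5 -0.2  0.6]
t 32.8 tcp [ 0.4569 -0.1854  0.2167] yaw 2.79 tilt 0.03 q [ 0.29  0.2  -0.    1.93  0.    1.01 -1.24] turn u -0.02 shift u [ 1.54 -0.07  2.44] gap 0.827 F [ 0.5 -0.2  0.6]
```

>>> {"method": "drive_tool", "body": {"deltas": [[[0.5,0,0],0],[[0.5,-0.05,0],0],[[0.54,0,0],0],[[0,0,0],0],[[0,0,0],0],[[0,0,0.8],0],[[0,0,0.8],0],[[0,0,0.5],0],[[0,0,0.33],0],[[0,0,0],0]], "claw": 1, "newtons": 20}}

```text
time_s: 33.75
tcp_pos: [0.4948, -0.1821, 0.1548]
ee_rot: [-0.0, 1.0, 0.025, -0.001]
force: [-0.4, -0.3, 0.3]
finger_gap: 0.002
grip_force: 0.0
```

>>> {"method": "drive_tool", "body": {"deltas": [[[0.18,0,0.085],0],[[0.18,0,0.085],0],[[0.18,0,0.085],0],[[0.18,0,0.085],0],[[0.18,0,0.085],0],[[0.18,0,0.085],0],[[0.18,0,0.085],0],[[0.18,0,0.085],0],[[0.18,0,0.085],0],[[0.18,0,0.085],0],[[0,0,0],0]]}}

```text
time_s: 34.85
tcp_pos: [0.5409, -0.1797, 0.134]
ee_rot: [-0.0, 1.0, 0.025, -0.0]
force: [-0.8, 1.1, 0.1]
finger_gap: -0.001
grip_force: 0.0
```

>>> {"method": "drive_tool", "body": {"deltas": [[[-0.3,0,-0.6],0],[[-0.6,0,-0.9],0],[[-0.8,0,-0.9],0],[[-0.8,0,-0.8],0],[[0,0,0],0]]}}

```text
time_s: 35.35
tcp_pos: [0.4767, -0.1843, 0.2183]
ee_rot: [0.001, 1.0, 0.024, 0.002]
force: [-0.4, 0.3, -0.3]
finger_gap: -0.004
grip_force: 0.0
```

```bash
python3 lane.py yellow - ; python3 flat.py yellow;python3 look.py; python3 -c "
from h import *
plan([.5900,.2315,.233],116.2)"
```

```text
t 35.4 tcp [ 0.4776 -0.1838  0.2169] yaw 2.74 tilt 0.23 q [ 0.28  0.23 -0.01  1.89  0.    1.02 -1.25] turn u 0.0 shift u [-18.73  -8.26   8.68] gap 0.001 F [ 0.1  0.4 -0.6]
tcp tray [-287.9 -102.6   57.1] F [ 0.1  0.4 -0.6]
top on z16: xy [-105. -113.] x -121.0 -89.0 y -141.0 -85.0
top on z16: xy [ -36. -102.] x -74.0 3.0 y -129.0 -75.0
side on z16: xy [ -53. -123.] x -105.0 6.0 y -187.0 -78.0
green [0.5908 0.2316 0.0156] th -63.7 -64.6 ctr [0.5904 0.2316] [0.5896 0.2316] sz [74. 50.] [80. 54.]
blue [0.5922 0.3897 0.0162] th 79.9 79.6 ctr [0.5925 0.3894] [0.5907 0.3895] sz [75. 50.] [78. 55.]
knob 0 
t 35.6 tcp [ 0.4781 -0.1827  0.2139] yaw 2.84 tilt 0.04 q [ 0.28  0.24 -0.01  1.89  0.    1.02 -1.25] turn u -16.49 shift u [12.89 11.33 -0.76] gap 0.005 F [ 0.2  0.2 -0.5]
```

>>> {"method": "drive_tool", "body": {"deltas": [[[0,0,-0.76],-0.49],[[0,0,0],-1],[[0,0,0],-1],[[0,0,0],-1],[[0,0,0],-1],[[0,0,0],-1],[[0,0,0],-1],[[0,0,0],-1],[[0,0,0],-1],[[0,0,0],-1],[[0,0,0],-1],[[0,0,0],-1],[[0,0,0],-1],[[0,0,0],-1],[[0,0,0],-1],[[0,0,0],-1],[[0,0,0],-1]], "claw": -1}}

```text
time_s: 37.3
tcp_pos: [0.4781, -0.1827, 0.2323]
ee_rot: [-0.001, 0.526, 0.85, -0.0]
force: [-0.5, -0.4, 0.2]
finger_gap: 1.003
grip_force: 0.0
```

>>> {"method": "drive_tool", "body": {"deltas": [[[0.92,0.81,0],0],[[0.92,0.81,0],0],[[0.92,0.81,0],0],[[0.92,0.81,0],0],[[0.92,0.81,0],0],[[0.92,0.81,0],0],[[0.92,0.81,0],0],[[0.92,0.81,0],0],[[0.92,0.81,0],0],[[0.92,0.81,0],0],[[0.92,0.81,0],0],[[0.92,0.81,0],0],[[0.92,0.81,0],0],[[0.92,0.81,0],0],[[0,0,0],0],[[0,0,0],0]]}}

```text
time_s: 38.9
tcp_pos: [0.5897, 0.232, 0.2319]
ee_rot: [-0.001, 0.528, 0.849, -0.001]
force: [0.2, 0.6, -0.5]
finger_gap: 1.003
grip_force: 0.0
```

```bash
python3 pre.py green .590 .2315 116.2
```

```text
t 38.9 tcp [0.5897 0.232  0.2319] yaw 116.31 tilt 0.14 q [-0.15  0.47 -0.44  1.55  0.21  1.18 -0.16] turn u 0.02 shift u [-0.02  0.    9.27] gap 1.003 F [ 0.2  0.6 -0.5]
```

```bash
python3 look.py
python3 - <<'E'
from h import *
c=cap("wrist")
for b in blobs(c,"green",amin=100): print(b[:3],rect(c,b[3],.018))
cv2.imwrite("pics/w6.png",c["pixels"])
E
```

```text
blue [0.592  0.3896 0.0165] th 79.9 79.6 ctr [0.5922 0.3895] [0.5907 0.3893] sz [75. 50.] [78. 55.]
knob 22 [-0.1516 -0.2261  0.0474]
(176.87331523550984, 129.57160546744774, 3499.5) (array([0.50365521, 0.22346838]), np.float32(-63.843094), (73.44032287597656, 50.25977325439453))
```

View pics/w6.png

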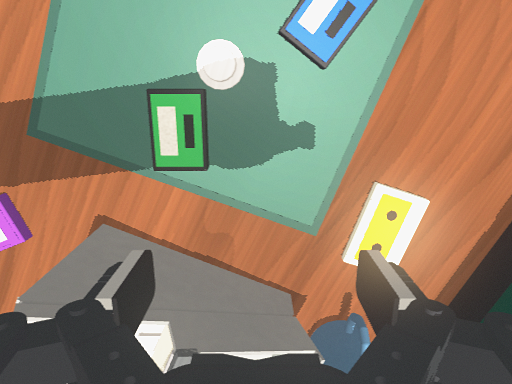

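The wrist view shows the green tape at (177,130) instead of under the gripper, so it has been knocked to (0.504, 0.223). It is the only green label on the mat and its angle is unchanged; the hub at (220,64) is clear of the fingers. I move over it and measure again.

```bash
python3 pre.py green .5037 .2235 116.2
```

```text
t 39.1 tcp [0.5904 0.2297 0.2331] yaw 116.1 tilt 0.05 q [-0.14  0.46 -0.43  1.55  0.21  1.18 -0.16] turn u -0.01 shift u [ 1.31 -3.22  9.32] gap 0.998 F [ 0.4 -0.7  0. ]
green wrist ctr [0.5035 0.2239] -63.9 [72. 50.]
```

>>> {"method": "drive_tool", "body": {"deltas": [[[0.33,-0.8,0],0],[[0.33,-0.8,0],0],[[0.33,-0.8,0],0],[[0.32,-0.82,0],0],[[0,0,0],0],[[0,0,0],0]]}}

```text
time_s: 39.75
tcp_pos: [0.5039, 0.2243, 0.2341]
ee_rot: [0.001, 0.529, 0.849, 0.0]
force: [-0.1, -0.0, -0.2]
finger_gap: 0.995
grip_force: 0.0
```

```bash
python3 pre.py green .5036 .2238 116.1; python3 look.py
```

```text
t 39.8 tcp [0.5039 0.2243 0.2341] yaw 116.15 tilt 0.09 q [-0.13  0.32 -0.47  1.75  0.16  1.11 -0.2 ] turn u 0.01 shift u [-0.01 -0.02  9.36] gap 0.995 F [-0.1 -0.  -0.2]
green wrist ctr [0.5037 0.2234] -63.9 [72. 50.]
knob 25 [-0.1516 -0.2263  0.0459]
```

>>> {"method": "drive_tool", "body": {"deltas": [[[-0.03,0,0.9],0],[[0,0,0.9],0],[[0,0,0.9],0],[[0,0,0.9],0],[[0,0,0.9],0],[[0,0,0.9],0],[[0,0,0.9],0],[[0,0,0.9],0],[[0,0,0.9],0],[[0,0,0.6],0],[[0,0,0.4],0],[[0,0,0.25],0],[[0,0,0],0]]}}

```text
time_s: 41.2
tcp_pos: [0.5038, 0.2242, -0.0008]
ee_rot: [-0.0, 0.528, 0.849, -0.0]
force: [-0.1, 0.3, 0.8]
finger_gap: 1.004
grip_force: 0.0
```

>>> {"method": "drive_tool", "body": {"deltas": [[[0,0,0],0],[[0,0,0],0],[[0,0,0],0],[[0,0,0],0],[[0,0,0],0],[[0,0,0],0],[[0,0,0],0]], "claw": 1, "newtons": 35}}

```text
time_s: 41.9
tcp_pos: [0.5045, 0.2245, 0.0005]
ee_rot: [0.0, 0.528, 0.849, 0.001]
force: [-1.4, -0.8, 6.3]
finger_gap: 0.668
grip_force: 38.3
```

```bash
python3 hover.py -34 -212 182.92
```

```text
t 41.9 tcp [5.045e-01 2.245e-01 5.000e-04] yaw 116.19 tilt 0.09 q [-0.23  0.62 -0.36  1.94  0.35  0.64 -0.36] turn u -9.7 shift u [  0.12 -13.51  -5.3 ] gap 0.668 F [-1.4 -0.8  6.3]
```

>>> {"method": "drive_tool", "body": {"deltas": [[[0,0,-0.5],0],[[0,0,-0.9],0],[[0,0,-1],0],[[0,0,-1],0.47],[[0,0,-1],1],[[0,0,-1],1],[[0,0,-1],1],[[0,0,-1],1],[[0,0,-1],1],[[0,0,-0.9],1],[[0,0,0],1],[[0,0,0],1],[[0,0,0],1],[[0,0,0],1],[[0,0,0],1],[[0,0,0],1],[[0,0,0],1],[[0,0,0],1],[[0,0,0],1],[[0,0,0],1]]}}

```text
time_s: 43.9
tcp_pos: [0.5033, 0.2243, 0.2328]
ee_rot: [-0.0, 1.0, 0.024, -0.0]
force: [-0.3, -0.1, 0.3]
finger_gap: 0.667
grip_force: 37.6
```

>>> {"method": "drive_tool", "body": {"deltas": [[[0,0.96,0],0],[[0,0.96,0],0],[[0,0.96,0],0],[[0,0.96,0],0],[[0,0.96,0],0],[[0,0.96,0],0],[[0,0.96,0],0],[[0,0.96,0],0],[[0,0.96,0],0],[[0,0.96,0],0],[[0,0.96,0],0],[[0,0.96,0],0],[[-0.06,0.96,0],0],[[-0.06,0.96,0],0],[[0,0,0],0],[[0,0,0],0]]}}

```text
time_s: 45.5
tcp_pos: [0.5179, -0.1115, 0.2326]
ee_rot: [-0.0, 1.0, 0.025, 0.0]
force: [0.5, 1.7, -1.4]
finger_gap: 0.668
grip_force: 37.6
```

```bash
python3 held.py -34 green
```

```text
tcp tray [-254.8  -32.4   89.8]
t 45.5 tcp [ 0.5179 -0.1115  0.2326] yaw 2.9 tilt 0.04 q [ 0.04  0.25  0.1   1.83 -0.03  1.07 -1.37] turn u -0.0 shift u [0.03 0.06 3.98] gap 0.668 F [ 0.5  1.7 -1.4]
blob px 254 272 [161. 131.] 90.0 [189 192] [320 353]
blob px 259 59 [88. 37.] -0.0 [215  41] [303  78]
```

>>> {"method": "drive_tool", "body": {"deltas": [[[0.03,0.06,0.8],0],[[0,0,0.9],0],[[0,0,0.8],0],[[0,0,0.45],0],[[0,0,0.2],0],[[0,0,0.1],0],[[0,0,0.08],0],[[0,0,0.08],0],[[0,0,0.08],0],[[0,0,0.08],0],[[0,0,0.08],0],[[0,0,0],0],[[0,0,0],0]], "claw": 1, "newtons": 25}}

```text
time_s: 46.85
tcp_pos: [0.5191, -0.113, 0.1409]
ee_rot: [0.0, 1.0, 0.026, 0.0]
force: [2.8, 0.0, 2.8]
finger_gap: 0.669
grip_force: 40.1
```

>>> {"method": "drive_tool", "body": {"deltas": [[[0,0,0],0],[[0,0,0],0],[[0,0,0],0],[[0,0,0],0],[[0,0,-0.3],0],[[0,0,-0.6],0],[[0,0,-0.8],0],[[-0.5,0,-0.8],0],[[-0.8,0,-0.5],0],[[-0.8,0,0],0],[[-0.5,0,0],0],[[0,0,0],0]], "claw": -0.65}}

```text
time_s: 48.05
tcp_pos: [0.4528, -0.1165, 0.2163]
ee_rot: [-0.0, 1.0, 0.025, -0.0]
force: [0.4, -0.7, 0.3]
finger_gap: 0.826
grip_force: 0.0
```

```bash
python3 lane.py green -; python3 -c "
from h import *
p=tw(-246,-34,9); plan([p[0],p[1],p[2]],2.92)"
```

```text
tape tray xy [-188.   -34.3] size [51.  65.7] yaw -0.0 px 257 51
t 48.1 tcp [ 0.454  -0.1163  0.2162] yaw 2.94 tilt 0.04 q [ 0.06  0.16  0.1   1.99 -0.02  1.   -1.35] turn u 0.0 shift u [-17.9   -5.58   8.65] gap 0.819 F [-0.7 -0.6 -1.1]
t 48.1 tcp [ 0.454  -0.1163  0.2162] yaw 2.94 tilt 0.04 q [ 0.06  0.16  0.1   1.99 -0.02  1.   -1.35] turn u 0.0 shift u [ 1.51 -0.    2.42] gap 0.819 F [-0.7 -0.6 -1.1]
```

>>> {"method": "drive_tool", "body": {"deltas": [[[0.5,0,0],0],[[0.5,0,0],0],[[0.51,0,0],0],[[0,0,0],0],[[0,0,0],0],[[0,0,0.8],0],[[0,0,0.8],0],[[0,0,0.5],0],[[0,0,0.31],0],[[0,0,0],0]], "claw": 1, "newtons": 20}}

```text
time_s: 49.1
tcp_pos: [0.4912, -0.1143, 0.1549]
ee_rot: [-0.0, 1.0, 0.026, -0.001]
force: [0.3, 0.1, -0.0]
finger_gap: -0.0
grip_force: 0.0
```

>>> {"method": "drive_tool", "body": {"deltas": [[[0.18,0,0.085],0],[[0.18,0,0.085],0],[[0.18,0,0.085],0],[[0.18,0,0.085],0],[[0.18,0,0.085],0],[[0.18,0,0.085],0],[[0.18,0,0.085],0],[[0.18,0,0.085],0],[[0.18,0,0.085],0],[[0.18,0,0.085],0],[[0,0,0],0]]}}

```text
time_s: 50.2
tcp_pos: [0.5372, -0.1119, 0.134]
ee_rot: [-0.0, 1.0, 0.026, -0.0]
force: [-0.9, 0.9, -0.2]
finger_gap: -0.0
grip_force: 0.0
```

>>> {"method": "drive_tool", "body": {"deltas": [[[-0.3,0,-0.6],0],[[-0.6,0,-0.9],0],[[-0.8,0,-0.9],0],[[-0.8,0,-0.8],0],[[0,0,0],0]]}}

```text
time_s: 50.7
tcp_pos: [0.4736, -0.116, 0.217]
ee_rot: [0.0, 1.0, 0.025, 0.002]
force: [0.2, -0.2, 0.2]
finger_gap: 0.001
grip_force: 0.0
```

```bash
python3 lane.py green - ; python3 flat.py green;python3 look.py; python3 -c "
from h import *
plan([.5915,.3895,.233],79.8)"
```

```text
t 50.8 tcp [ 0.4744 -0.1156  0.2158] yaw 2.92 tilt 0.17 q [ 0.05  0.19  0.1   1.95 -0.02  1.   -1.36] turn u 0.0 shift u [-18.72  -5.58   8.63] gap -0.0 F [-0.2  0.1  0.2]
tcp tray [-287.3  -34.3   56.2] F [-0.2  0.1  0.2]
top on z16: xy [-105.  -36.] x -120.0 -89.0 y -59.0 -12.0
top on z16: xy [-36. -34.] x -73.0 1.0 y -61.0 -8.0
side on z16: xy [-54. -51.] x -106.0 3.0 y -113.0 -11.0
blue [0.5918 0.3898 0.0168] th 79.9 79.6 ctr [0.5922 0.3895] [0.5908 0.3895] sz [75. 50.] [78. 55.]
knob 0 
t 51.0 tcp [ 0.4745 -0.115   0.2136] yaw 2.98 tilt 0.06 q [ 0.05  0.19  0.1   1.95 -0.02  1.   -1.36] turn u -11.17 shift u [20.69  1.03 -0.78] gap 0.0 F [ 0.5  0.1 -0.2]
```

>>> {"method": "drive_tool", "body": {"deltas": [[[0,0,-0.78],-0.17],[[0,0,0],-1],[[0,0,0],-1],[[0,0,0],-1],[[0,0,0],-1],[[0,0,0],-1],[[0,0,0],-1],[[0,0,0],-1],[[0,0,0],-1],[[0,0,0],-1],[[0,0,0],-1],[[0,0,0],-1]], "claw": -1}}

```text
time_s: 52.15
tcp_pos: [0.4745, -0.115, 0.2328]
ee_rot: [-0.001, 0.766, 0.643, -0.001]
force: [-0.4, -0.1, -0.4]
finger_gap: 1.0
grip_force: 0.0
```

>>> {"method": "drive_tool", "body": {"deltas": [[[1,0.05,0],0],[[1,0.05,0],0],[[1,0.05,0],0],[[1,0.05,0],0],[[1,0.05,0],0],[[1,0.05,0],0],[[1,0.05,0],0],[[1,0.05,0],0],[[1,0.05,0],0],[[1,0.05,0],0],[[1,0.05,0],0],[[1,0.05,0],0],[[1,0.05,0],0],[[1,0.05,0],0],[[1,0.05,0],0],[[1,0.05,0],0],[[1,0.05,0],0],[[1,0.05,0],0],[[1,0.05,0],0],[[1,0.05,0],0]]}}

```text
time_s: 54.15
tcp_pos: [0.5879, 0.3736, 0.232]
ee_rot: [-0.0, 0.767, 0.641, -0.001]
force: [0.4, 0.7, -0.1]
finger_gap: 1.0
grip_force: 0.0
```

>>> {"method": "drive_tool", "body": {"deltas": [[[0.6,0,0],0],[[0,0,0],0],[[0,0,0],0]]}}

```text
time_s: 54.45
tcp_pos: [0.5903, 0.3869, 0.2322]
ee_rot: [-0.0, 0.767, 0.641, -0.001]
force: [0.6, -0.6, -0.2]
finger_gap: 0.999
grip_force: 0.0
```

```bash
python3 pre.py blue .5915 .3895 79.8
```

```text
t 54.5 tcp [0.5903 0.3869 0.2322] yaw 79.78 tilt 0.13 q [-0.51  0.57 -0.23  1.36  0.13  1.24 -0.92] turn u -0.0 shift u [0.11 0.03 9.29] gap 0.999 F [ 0.6 -0.6 -0.2]
blue wrist ctr [0.5901 0.3894] 79.6 [74. 51.]
```

>>> {"method": "drive_tool", "body": {"deltas": [[[0.11,0,0.9],0],[[0,0,0.9],0],[[0,0,0.9],0],[[0,0,0.9],0],[[0,0,0.9],0],[[0,0,0.9],0],[[0,0,0.9],0],[[0,0,0.9],0],[[0,0,0.9],0],[[0,0,0.6],0],[[0,0,0.4],0],[[0,0,0.18],0],[[0,0,0],0]]}}

```text
time_s: 55.8
tcp_pos: [0.5911, 0.3896, 0.0018]
ee_rot: [0.0, 0.767, 0.641, -0.0]
force: [0.6, 0.7, 0.7]
finger_gap: 0.997
grip_force: 0.0
```

>>> {"method": "drive_tool", "body": {"deltas": [[[0,0,0],0],[[0,0,0],0],[[0,0,0],0],[[0,0,0],0],[[0,0,0],0],[[0,0,0],0],[[0,0,0],0]], "claw": 1, "newtons": 35}}

```text
time_s: 56.5
tcp_pos: [0.5916, 0.3903, 0.003]
ee_rot: [0.0, 0.767, 0.641, 0.001]
force: [-0.6, 0.3, 6.0]
finger_gap: 0.667
grip_force: 38.6
```

```bash
python3 hover.py 102
```

```text
t 56.5 tcp [0.5916 0.3903 0.003 ] yaw 79.76 tilt 0.1 q [-0.52  0.79 -0.2   1.53  0.19  0.84 -0.97] turn u 11.18 shift u [-3.93 14.52 -5.2 ] gap 0.667 F [-0.6  0.3  6. ]
```

>>> {"method": "drive_tool", "body": {"deltas": [[[0,0,-0.5],0],[[0,0,-0.9],0],[[0,0,-1],0],[[0,0,-1],0],[[0,0,-1],0],[[0,0,-1],0.18],[[0,0,-1],1],[[0,0,-1],1],[[0,0,-1],1],[[0,0,-0.8],1],[[0,0,0],1],[[0,0,0],1],[[0,0,0],1],[[0,0,0],1],[[0,0,0],1],[[0,0,0],1],[[0,0,0],1],[[0,0,0],0]]}}

```text
time_s: 58.3
tcp_pos: [0.5906, 0.3899, 0.2323]
ee_rot: [0.0, 1.0, 0.025, -0.0]
force: [-0.1, -1.4, -0.4]
finger_gap: 0.668
grip_force: 37.9
```

>>> {"method": "drive_tool", "body": {"deltas": [[[-0.26,0.97,0],0],[[-0.26,0.97,0],0],[[-0.26,0.97,0],0],[[-0.26,0.97,0],0],[[-0.26,0.97,0],0],[[-0.26,0.97,0],0],[[-0.26,0.97,0],0],[[-0.26,0.97,0],0],[[-0.26,0.97,0],0],[[-0.26,0.97,0],0],[[-0.26,0.97,0],0],[[-0.26,0.97,0],0],[[-0.26,0.97,0],0],[[-0.26,0.97,0],0],[[-0.26,0.94,0],0],[[0,0,0],0],[[0,0,0],0]]}}

```text
time_s: 60.0
tcp_pos: [0.5119, 0.0222, 0.2324]
ee_rot: [-0.0, 1.0, 0.026, 0.0]
force: [0.7, 2.0, -0.5]
finger_gap: 0.669
grip_force: 37.9
```

```bash
python3 held.py 102 blue
```

```text
tcp tray [-254.   101.4   90. ]
t 60.0 tcp [0.5119 0.0222 0.2324] yaw 2.98 tilt 0.05 q [-0.29  0.22  0.17  1.87 -0.04  1.05 -1.61] turn u 0.01 shift u [-0.   -0.02  3.97] gap 0.669 F [ 0.7  2.  -0.5]
blob px 255 270 [159. 128.] 90.0 [191 190] [319 349]
blob px 256 61 [89. 37.] -0.0 [211  43] [300  80]
```

>>> {"method": "drive_tool", "body": {"deltas": [[[0,-0.02,0.8],0],[[0,0,0.9],0],[[0,0,0.8],0],[[0,0,0.45],0],[[0,0,0.2],0],[[0,0,0.1],0],[[0,0,0.08],0],[[0,0,0.08],0],[[0,0,0.08],0],[[0,0,0.08],0],[[0,0,0.07],0],[[0,0,0],0],[[0,0,0],0]], "claw": 1, "newtons": 25}}

```text
time_s: 61.35
tcp_pos: [0.512, 0.0228, 0.1409]
ee_rot: [0.0, 1.0, 0.025, 0.0]
force: [3.6, -0.8, 3.4]
finger_gap: 0.667
grip_force: 40.5
```

>>> {"method": "drive_tool", "body": {"deltas": [[[0,0,0],0],[[0,0,0],0],[[0,0,0],0],[[0,0,0],0],[[0,0,-0.3],0],[[0,0,-0.6],0],[[0,0,-0.8],0],[[-0.5,0,-0.8],0],[[-0.8,0,-0.5],0],[[-0.8,0,0],0],[[-0.5,0,0],0],[[0,0,0],0]], "claw": -0.65}}

```text
time_s: 62.55
tcp_pos: [0.4457, 0.0195, 0.2162]
ee_rot: [-0.0, 1.0, 0.025, -0.0]
force: [1.0, 0.1, 0.1]
finger_gap: 0.822
grip_force: 0.0
```

```bash
python3 lane.py blue -; python3 -c "
from h import *
p=tw(-246,102,9); plan([p[0],p[1],p[2]],2.92)"
```

```text
tape tray xy [-185.8  103.4] size [51.1 60.7] yaw -0.1 px 254 47
t 62.6 tcp [0.4469 0.0196 0.2162] yaw 2.9 tilt 0.04 q [-0.3   0.12  0.17  2.03 -0.02  0.99 -1.65] turn u 0.0 shift u [-17.89  -0.12   8.65] gap 0.825 F [0.6 1.3 0.5]
t 62.6 tcp [0.4469 0.0196 0.2162] yaw 2.9 tilt 0.04 q [-0.3   0.12  0.17  2.03 -0.02  0.99 -1.65] turn u -0.0 shift u [1.52 0.   2.42] gap 0.825 F [0.6 1.3 0.5]
```

>>> {"method": "drive_tool", "body": {"deltas": [[[0.5,0,0],0],[[0.5,-0.03,0],0],[[0.52,0,0],0],[[0,0,0],0],[[0,0,0],0],[[0,0,0.8],0],[[0,0,0.8],0],[[0,0,0.5],0],[[0,0,0.31],0],[[0,0,0],0]], "claw": 1, "newtons": 20}}

```text
time_s: 63.6
tcp_pos: [0.4843, 0.0222, 0.1549]
ee_rot: [0.0, 1.0, 0.025, -0.001]
force: [-0.5, -0.1, 0.3]
finger_gap: -0.003
grip_force: 0.0
```

>>> {"method": "drive_tool", "body": {"deltas": [[[0.18,0,0.085],0],[[0.18,0,0.085],0],[[0.18,0,0.085],0],[[0.18,0,0.085],0],[[0.18,0,0.085],0],[[0.18,0,0.085],0],[[0.18,0,0.085],0],[[0.18,0,0.085],0],[[0.18,0,0.085],0],[[0.18,0,0.085],0],[[0,0,0],0]]}}

```text
time_s: 64.7
tcp_pos: [0.5303, 0.0246, 0.1341]
ee_rot: [0.0, 1.0, 0.025, -0.0]
force: [0.4, 0.5, 0.9]
finger_gap: -0.001
grip_force: 0.0
```

>>> {"method": "drive_tool", "body": {"deltas": [[[-0.3,0,-0.6],0],[[-0.6,0,-0.9],0],[[-0.8,0,-0.9],0],[[-0.8,0,-0.8],0],[[-1,0,0],0],[[-1,0,0],0],[[0,0,0],0]]}}

```text
time_s: 65.4
tcp_pos: [0.4147, 0.0185, 0.2145]
ee_rot: [-0.0, 1.0, 0.025, -0.001]
force: [0.8, -0.5, -0.0]
finger_gap: -0.002
grip_force: 0.0
```

```bash
python3 lane.py blue - ; for k in red yellow green blue; do echo $k; python3 flat.py $k; done
python3 - <<'E'
from h import *
p=tw(-153,-227,52); plan([p[0]-.006,p[1],.232],2.92)
c=cap("top"); d=cap("side"); w=cap("wrist"); im=[]
for cc in(c,d):
    u,v=map(int,proj(cc,tw(-90,-40,16))); im.append(cv2.resize(cc["pixels"][v-45:v+45,u-60:u+60],(400,300),interpolation=cv2.INTER_CUBIC))
cv2.imwrite("pics/c3.png",np.vstack([np.hstack(im),np.hstack([cv2.resize(w["pixels"],(400,300)),im[0]*0])]))
E
```

```text
t 65.5 tcp [0.4166 0.0188 0.2148] yaw 2.9 tilt 0.05 q [-0.31  0.06  0.16  2.1  -0.01  0.98 -1.67] turn u 0.0 shift u [-16.68  -0.09   8.59] gap -0.001 F [ 0.8 -0.5  0.3]
red
tcp tray [-332.9  102.8   33.8] F [ 0.8 -0.5  0.3]
top on z16: xy [-107.   29.] x -122.0 -91.0 y -1.0 58.0
top on z16: xy [-36.  34.] x -75.0 3.0 y 8.0 61.0
side on z16: xy [-54.  18.] x -106.0 5.0 y -42.0 59.0
yellow
tcp tray [-331.5  102.9   34.4] F [ 0.  -0.3 -0.6]
top on z16: xy [-105. -114.] x -121.0 -89.0 y -141.0 -85.0
top on z16: xy [ -36. -102.] x -74.0 3.0 y -129.0 -75.0
side on z16: xy [ -45. -115.] x -109.0 6.0 y -173.0 -78.0
green
tcp tray [-331.2  102.9   34.2] F [-0.2  0.2 -1.2]
top on z16: xy [-105.  -42.] x -120.0 -89.0 y -72.0 -12.0
top on z16: xy [-36. -34.] x -73.0 1.0 y -61.0 -8.0
side on z16: xy [-55. -51.] x -106.0 3.0 y -114.0 -10.0
blue
tcp tray [-331.4  102.8   33.9] F [ 0.6 -0.   0. ]
top on z16: xy [-104.   99.] x -120.0 -89.0 y 70.0 128.0
top on z16: xy [-36. 101.] x -73.0 1.0 y 75.0 126.0
side on z16: xy [-56.  89.] x -106.0 2.0 y 31.0 125.0
t 65.8 tcp [0.4178 0.0189 0.2142] yaw 2.88 tilt 0.03 q [-0.31  0.07  0.16  2.09 -0.01  0.98 -1.67] turn u -0.01 shift u [ 6.54 13.18 -0.71] gap -0.002 F [-0.1  0.5  0.2]
```

View pics/c3.png

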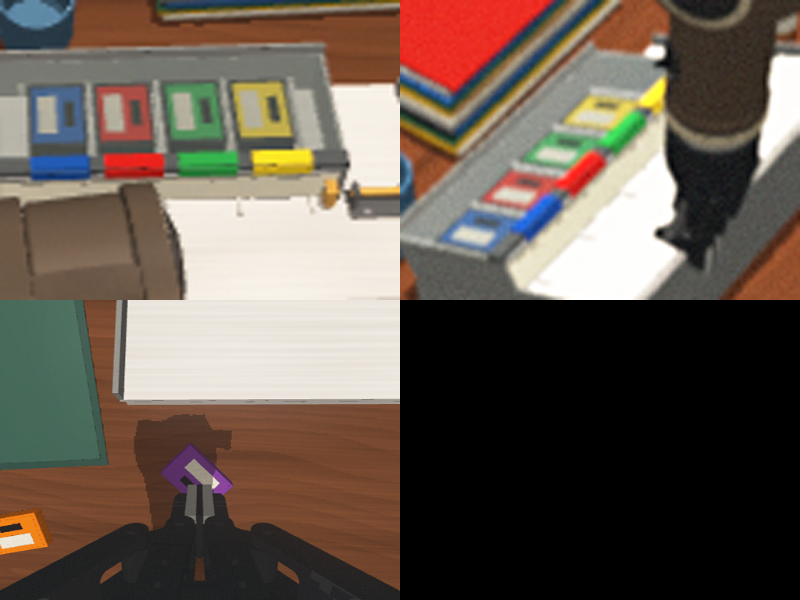

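The views show all four tapes in line in their matching lanes: top crop blue (57,117), red (123,117), green (193,117), yellow (262,114). They lie flat against the stop with the flap shut, and the keeper is at (330,193). Now I shoot the bolt home.

>>> {"method": "drive_tool", "body": {"deltas": [[[0.46,0.94,-0.35],0],[[0.46,0.94,-0.36],0],[[0.46,0.94,0],0],[[0.46,0.94,0],0],[[0.46,0.94,0],0],[[0.46,0.94,0],0],[[0.46,0.94,0],0],[[0.46,0.94,0],0],[[0.46,0.94,0],0],[[0.46,0.94,0],0],[[0.46,0.94,0],0],[[0.46,0.94,0],0],[[0.46,0.94,0],0],[[0.5,0.96,0],0],[[0,0,0],0],[[0,0,0],0]], "claw": 0.3, "newtons": 30}}

```text
time_s: 67.6
tcp_pos: [0.5955, -0.3023, 0.2314]
ee_rot: [-0.0, 1.0, 0.025, -0.001]
force: [-1.1, -0.8, -0.7]
finger_gap: 0.352
grip_force: 0.0
```

Run:
```python
from h import *
c=cap("wrist"); P=(cloud(c)-TO)@TR
m=(P[...,0]>-.18)&(P[...,0]<-.12)&(P[...,1]<-.18)&(P[...,1]>-.25)&(P[...,2]>.035)&(P[...,2]<.06)
k=P[m].mean(0); print(m.sum(),k); w=TO+TR@np.array([k[0],k[1],.052]); plan([w[0]-.004,w[1],.141],2.92)
```

```text
214 [-0.15197899 -0.2280535   0.05206873]
t 67.7 tcp [ 0.5956 -0.3014  0.2316] yaw 2.9 tilt 0.07 q [ 0.16  0.5   0.35  1.5  -0.18  1.18 -0.98] turn u -0.0 shift u [0.21 0.07 3.62] gap 0.349 F [-0.6  1.6  0.8]
```

>>> {"method": "drive_tool", "body": {"deltas": [[[0.1,0.07,0.9],0],[[0,0,0.9],0],[[0,0,0.9],0],[[0,0,0.5],0],[[0,0,0.4],0],[[0,0,0],0]]}}

```text
time_s: 68.25
tcp_pos: [0.598, -0.3028, 0.1412]
ee_rot: [-0.0, 1.0, 0.026, -0.001]
force: [-0.4, 0.4, 0.1]
finger_gap: 0.352
grip_force: 0.0
```

>>> {"method": "drive_tool", "body": {"deltas": [[[0,0,0],0],[[0,0,0],0],[[0,0,0],0],[[0,0,0],0],[[0,0,0],0],[[0,0,0],0]], "claw": 1, "newtons": 30}}

```text
time_s: 68.85
tcp_pos: [0.599, -0.3039, 0.1431]
ee_rot: [0.0, 1.0, 0.025, 0.001]
force: [-0.6, 0.0, 6.3]
finger_gap: 0.096
grip_force: 29.7
```

>>> {"method": "drive_tool", "body": {"deltas": [[[0,-0.3,0],0],[[0,-0.3,0],0],[[0,-0.3,0],0],[[0,-0.25,0],0],[[0,-0.1,0],0],[[0,0,0],0],[[0,0,0],0]]}}

```text
time_s: 69.55
tcp_pos: [0.5973, -0.274, 0.1432]
ee_rot: [0.001, 1.0, 0.025, 0.001]
force: [0.6, -4.9, 5.3]
finger_gap: 0.093
grip_force: 29.8
```

>>> {"method": "drive_tool", "body": {"deltas": [[[0,-0.08,0],0],[[0,-0.08,0],0],[[0,0,0],0],[[0,0,0],0]]}}

```text
time_s: 69.95
tcp_pos: [0.5973, -0.2738, 0.1433]
ee_rot: [0.004, 1.0, 0.024, 0.002]
force: [4.3, -14.3, 0.8]
finger_gap: 0.095
grip_force: 29.6
```

>>> {"method": "drive_tool", "body": {"deltas": [[[0,0,0],0],[[0,0,0],0],[[0,0,0],0],[[0,0,0],0],[[0,0,-0.4],0],[[0,0,-0.8],0],[[0,0,-0.9],0],[[0,0,-0.9],0],[[-0.8,0,-0.5],0],[[-1,0,0],0],[[-1,0,0],0],[[-1,0,0],0],[[0,0,0],0],[[0,0,0],0]], "claw": 0.3}}

```text
time_s: 71.35
tcp_pos: [0.5021, -0.2733, 0.2307]
ee_rot: [0.0, 1.0, 0.025, 0.001]
force: [0.3, 0.7, 0.4]
finger_gap: 0.35
grip_force: 0.0
```

```bash
python3 - <<'E'
from h import *
c=cap("wrist"); P=(cloud(c)-TO)@TR
m=(P[...,0]>-.18)&(P[...,0]<-.12)&(P[...,1]<-.18)&(P[...,1]>-.25)&(P[...,2]>.035)&(P[...,2]<.06)
print(m.sum(),P[m].mean(0)); cv2.imwrite("pics/w7.png",c["pixels"])
E
for k in red yellow green blue; do python3 flat.py $k|grep top; done
```

```text
480 [-0.15327061 -0.19798821  0.04878498]
top on z16: xy [-107.   29.] x -122.0 -91.0 y -1.0 58.0
top on z16: xy [-36.  34.] x -75.0 3.0 y 8.0 61.0
top on z16: xy [-105. -114.] x -122.0 -89.0 y -141.0 -85.0
top on z16: xy [ -36. -102.] x -74.0 3.0 y -129.0 -75.0
top on z16: xy [-105.  -42.] x -120.0 -89.0 y -72.0 -12.0
top on z16: xy [-36. -34.] x -73.0 1.0 y -61.0 -8.0
top on z16: xy [-104.   99.] x -120.0 -89.0 y 70.0 128.0
top on z16: xy [-36. 100.] x -73.0 1.0 y 74.0 126.0
```

View pics/w7.png

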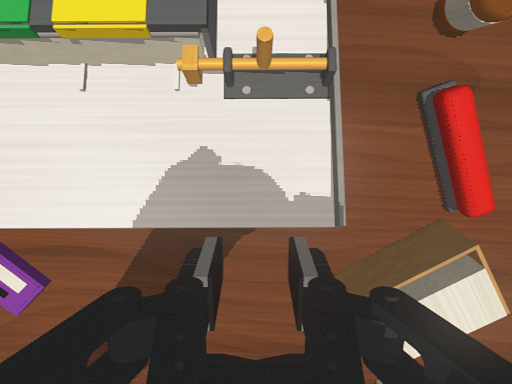

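The knob at (264,35) measures y = -198 mm, so the bolt is fully home, with its rod through the keeper at (188,63). All four tapes are home and the gripper is clear.

```bash
python3 -c "
from bench import arm
print(arm.hand_in())"
```

```text
the job is handed in; nothing more can be done
None
```

All four tapes (red, yellow, green and blue) lie flat against the back stop in their matching lanes, the flap is shut, the bolt is fully home, and the job was handed in at about 72 s.

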